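# Find and mark the balance point of a shop-clock hand

## Robot

A 6-joint arm with a two-finger parallel gripper is mounted at the origin on the work surface. World frame = base frame: x ahead of the robot, y to its left, z up, the work surface at z = 0. Lengths are in m, angles in degrees, forces in N, time in s.
With the tool pointing down it reaches from about 0.275 to 1 m from the base axis. Payload 8.4 kg.
Tool frame: the origin (TCP) lies midway between the tips of the shut fingers; the grasp point (between the pads) lies pinch_z behind it (pinch_z is the distance from the TCP to the grasp point, in m); z points along the fingers, x is the direction in which the jaws open and shut, and the axes are right-handed (so a half turn about z gives the same grasp; the last joint's range is limited). The gripper opens to 85 mm and grips with 20 to 120 N. Pads are 22 mm wide; open, the fingers measure 114 mm over their backs; the gripper's body (76 mm by 85 mm) begins 54 mm behind the grasp point. The pads swing forward as they close: fully open they stand 13 mm farther back than shut.
Start: joints at [70.336, 20.225, 93.587, -0, 66.188, -0.138], TCP at [0.209, 0.589, 0.231] pointing down, gripper open.
Joint ranges: [-150.9, 150.9], [-52.94, 120.26], [3.33, 152.33], [-74.26, 254.26], [0, 154.13], [-172.89, 172.89]. Speed limits (degrees/s): [127.2, 127.2, 159.86, 180, 180, 180].

## Interface

Orientations are given as a 3x3 rotation matrix whose columns are the frame's x, y, z axes.
In Python, from bench import * gives the robot as it stands.
- The arm moves only by the shell command python3 -m jog 'ROWS' [OPENING]. ROWS is a JSON object of lists of equal length, an entry for each row: "dp": the shift along the tool's x, y, z in cm, a list of three; "spin": the turn about the tool's z in degrees. A call has 1 to 20 rows; each row shifts and turns the commanded pose from where the row before left it, along the tool's axes as they then stand; what a row does not reach is not made up. A row lasts 1/8 s, in which the tool goes at most 62.5 mm and 10.7 degrees, less where a joint would pass 70% of its speed; a pose out of reach is approached as far as the arm can. A call with a gripper value outside its range is refused whole. OPENING is the gripper's target within -1 to 1 (fully open at 1, half-way at 0, shut at -1), set as the call begins (- or left out, the last holds). The fingers move at their own pace and stop on an object; the grip force is fixed at half the most. Time passes only in rows, so rows that do not move let the fingers close. It gives the time, the measured TCP pose, the force and the opening at its end, in the units of the state.
- sense(): the state, without advancing time (a new reading comes with each control period).
- snapshot(name): name is "side" or "top"; returns the picture (400x640x3 uint8, blue, green, red); there is no depth.
- calibration(name): a dict with "intrinsics" (3x3 intrinsics, pixels), "R" (3x3) and "t" (3): a world point X has camera coordinates R X + t. Camera axes: x right, y down, z forward; pixel columns grow to the right and rows downward; lengths in m; the calibration is good to about 2 mm. A picture is of the moment at which its call begins. calibration takes no time and is no camera call.
- job_done(): hands the job in, once; it reports no verdict.
Trained networks look in the newest picture that a camera, given by its name, has taken for a name from the list of things; names that differ only in an ending like _2 or _b are one class to them, and where a whole thing is asked for, a point or a joint stands for the part that bears it (a point fixed in the world has none). Each returns a list of dicts, best first, with "p" (0 to 1); they miss things now and then, are a little off and sometimes report something else, mostly with a low value. They report only what shows in the picture. A call takes as long as a camera call. They do not tell look-alikes from the thing itself.
- boxes_of(camera, target): "extent" ([left, top, right, bottom] in pixels, round what is visible of it).
- silhouettes(camera, target): "pixels" (400x640 bool, what is visible of it) and "extent" ([left, top, right, bottom] in pixels, round what is visible of it).
- pinpoint(camera, target): "uv" ([column, row] in pixels: a listed point, or the origin of a listed thing).
The state is a dict: "time": time; "qpos": joint angles; "qd": joint speeds; "joint_efforts": joint torques, N m; "tcp_pos": TCP position; "tcp_rot": TCP orientation; "wrist_force": force on the tool from outside, world axes, zero at the start; "ft_torque": the same for the moment, N m; "finger_gap": finger opening in m.
Only numpy, scipy, OpenCV 4.12 (cv2) and the standard library are available. Lean on these libraries where they do the work, as an engineer would, in place of code of your own. Each camera call takes 0.05 s, during which the arm holds its last target.

## Task

Find where the brass clock hand balances so that its hub hole can be drilled there: take it from the white box, lay it face up and crosswise on the knife edge, and slide it along until it stays level on the edge with nothing else touching it. Then take the red marker and lightly touch its nib to the top of the hand right above the edge, nowhere else, without upsetting the balance. Put the marker back upright in its stand, leave the hand balanced on the edge, and do not disturb the watch, the loupe or the tin.

Things in the scene. Friction and masses are not known exactly. Their poses are not given: they have to be found in the camera images.
- clockhand: minute hand of a shop clock, 200 mm long: flat brass bar 14 mm wide, 5 mm thick, bare from x = -56 to +51 mm, with a spade and point at its +x end and a dark counterpoise pot under its -x end. Origin: on the bar's underside, mid-width, 96 mm from the pot's end. x runs along the bar to the point, y across, z up out of its face. It starts face up across the box, pot towards the robot
- bar_pot (a point): point over the pot's axis at half the bar's thickness, x = -76 mm from the hand's origin. The pot: a disc 40 mm across level with the bar's face, over a cylinder 36 mm across reaching 10 mm below the bar's underside. It holds an unknown amount of lead: the whole hand weighs 0.14 to 0.25 kg and balances on the bar somewhere from x = 0 to x = -40 mm; weigh or try it to find out
- bar_grip (a point): point on the hand's bar at x = +25 mm, half its thickness: a place where a gripper closing across the 14 mm width clears both the box walls and the knife edge. Further on, the diamond spade spans x = +51 to +89 mm and is 37 mm across; the 6 mm wide point ends at x = +104 mm
- knife: knife-edge block, fixed: green cast foot 52 (x) x 70 (y) x 10 mm under a bright steel wedge, 20 mm thick at the foot, whose level edge is a flat land 5 mm wide and 62 mm long, 32 mm above the table. Origin: centre of the underside; y along the edge, x level and square to it
- edge_mid (a point): middle of the top of the knife edge, 32 mm above the table; x square to the edge, y along it. The hand settles level on it when its balance point is within about 2 mm of the edge's middle; else it tips 10 to 20 degrees until its pot or its point rests on the table, and stays lying so across the edge; near the limit it creeps over slowly
- partsbox: open white card box, fixed, 110 (x) x 130 (y) x 30 mm high, walls 4 mm, floor 4 mm, thin battery cards lying in it (tops under 12 mm above the table). Origin: centre of the underside. The hand lies roughly along its x axis on top of the two walls at x = -53 and +53 mm, its pot hanging outside
- marker: red and white marker pen without cap, 140 mm long, 30 g; barrel 16 mm in diameter from 14 mm above the nib's tip to the end. Origin at the nib's tip, z along the pen away from the nib. It stands nib down in its stand, leaning up to 5 degrees
- nib (a point): tip of the marker's black nib, 5 mm in diameter and 6 mm long, below a cone that widens to the barrel
- penstand: marker stand, fixed: dark round foot 72 mm across, 6 mm thick, with an upright grey socket. Origin: centre of the underside
- socket (a point): centre of the socket's floor, 6 mm above the table, where the nib stands; z up. The bore is 18.4 mm in diameter up to 56 mm above the table, then a funnel mouth about 30 mm wide at its top, 68 mm above the table
- watch: bystander: wristwatch lying flat, 158 mm long, 10 mm high, origin under its middle
- loupe: bystander: black eye loupe standing on the table, 33 mm across, 28 mm high, origin under its middle
- tin: bystander: round black tin with a red spot, 74 mm across, 30 mm high, origin under its middle
There are look-alikes about, which are no part of the job. What is shaped like the clockhand but green is not meant.

How it is judged:
By the outcome, as a careful person would: the job done as asked, in the order asked, and still so for the second after the job is handed in, with the robot touching nothing.
It also fails if it takes over 72 s, if anything falls off the work surface, if the arm or the gripper's body presses on something with over 40 N, if the wrist force passes 120 N, or if a joint passes its speed limit or range.

## Working session

There is one attempt and no reset: what is moved stays moved. The work goes in short steps, Python scripts to look and compute and a shell command to move; the robot and the scene stay as the last step left them, time stands still between calls to the robot, and variables do not carry over. Pictures are saved under pics/ and viewed, and the job is handed in when it is done.

```bash
ls; mkdir -p pics
python3 - <<'E'
from bench import *
import cv2
s=sense()
for k in s: print(k,s[k])
for c in ("side","top"):
    im=snapshot(c); cv2.imwrite(f"pics/{c}0.png",im)
    k=calibration(c); print(c,k)
E
python3 -m jog --help | head -30
```

```text
pics
time 0.0
qpos [ 7.03370316e+01  2.02617856e+01  9.36292746e+01 -2.90252138e-04
  6.61882369e+01 -1.36371966e-01]
qd [-0.00323272  0.01596089  0.02026767 -0.05237905  0.03001157  0.08890581]
joint_efforts [ 5.60173557e-04 -6.05237103e+01 -3.42088187e+01  1.08225527e-04
  8.93724005e-03 -4.69328529e-05]
tcp_pos [0.20873129 0.58860635 0.23056784]
tcp_rot [[ 3.34242144e-01  9.42487123e-01 -4.61331392e-04]
 [ 9.42486220e-01 -3.34242462e-01 -1.30485092e-03]
 [-1.38400173e-03  1.33768788e-06 -9.99999042e-01]]
wrist_force [ 0.26999278  0.12367504 -0.25259757]
ft_torque [-0.01372542 -0.04806159  0.00059716]
finger_gap 0.08576510604069419
side {'intrinsics': array([[372.62502228,   0.        , 321.30342977],
       [  0.        , 372.62502228, 197.13826895],
       [  0.        ,   0.        ,   1.        ]]), 'R': array([[ 0.95879162, -0.28361784,  0.01671998],
       [-0.17836146, -0.64668426, -0.74161085],
       [ 0.22114661,  0.70806807, -0.67062194]]), 't': array([-0.48393348,  0.13697918,  0.68872779])}
top {'intrinsics': array([[504.29856317,   0.        , 322.06555193],
       [  0.        , 504.29856317, 211.06516199],
       [  0.        ,   0.        ,   1.        ]]), 'R': array([[-0.00770547, -0.99996857,  0.00186629],
       [-0.9823081 ,  0.00722013, -0.18713273],
       [ 0.18711337, -0.00327522, -0.98233287]]), 't': array([0.03228015, 0.51304995, 1.24421   ])}invalid input: not JSON, or not a number
```

View pics/side0.png

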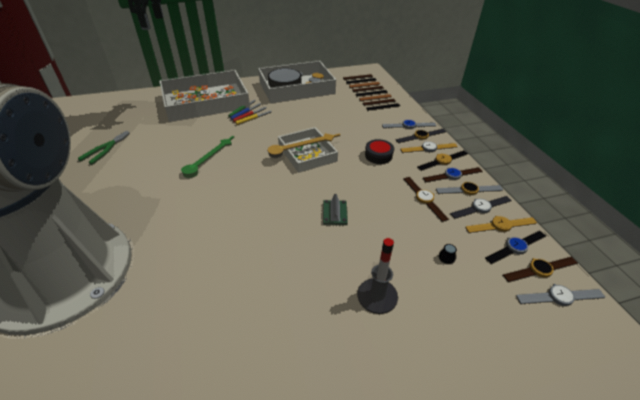

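View pics/top0.png

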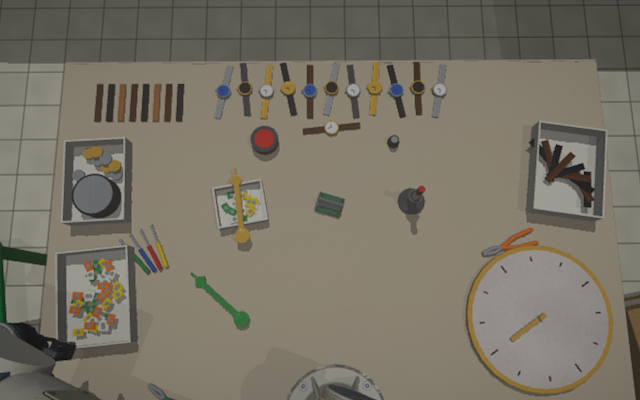

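The side view shows the brass hand on the small white box, with its pot near (276,149) and the hand passing (310,143). The knife is at (336,210), the marker in its stand at (381,280), the loupe at (448,253) and the tin at (379,150). In the top view the brass hand runs from pot (242,236) to point (236,172), the knife is at (330,204) and the stand at (412,200).

The look-alikes in the top view are the green hand (220,300) and the small hand printed on the clock face (528,327). Only the brass one on the white box, with its pot towards the robot, fits the description.

```bash
cat > h.py <<'E'
from bench import *
import numpy as np, cv2
C={c:calibration(c) for c in("side","top")}
def proj(c,X):
    k=C[c]; p=k["intrinsics"]@(k["R"]@np.asarray(X,float)+k["t"]); return p[:2]/p[2]
def onz(c,uv,z):
    k=C[c]; d=k["R"].T@np.linalg.inv(k["intrinsics"])@np.array([uv[0],uv[1],1.]); o=-k["R"].T@k["t"]
    return o+d*(z-o[2])/d[2]
def tri(a,b):
    A=[];
    P={c:C[c]["intrinsics"]@np.c_[C[c]["R"],C[c]["t"]] for c in C}
    X=cv2.triangulatePoints(P["side"],P["top"],np.array(a,float).reshape(2,1),np.array(b,float).reshape(2,1))[:,0]
    return X[:3]/X[3]
def crop(c,uv,h,name,s=6,im=None):
    im=snapshot(c) if im is None else im
    u,v=map(int,uv); x0=max(u-h,0);y0=max(v-h*3//4,0)
    o=im[y0:v+h*3//4,x0:u+h]; cv2.imwrite(f"pics/{name}.png",cv2.resize(o,None,fx=s,fy=s,interpolation=cv2.INTER_CUBIC)); print(name,"origin",x0,y0,"scale",s)
E
python3 - <<'E'
from h import *
np.set_printoptions(precision=4,suppress=True)
ims={c:snapshot(c) for c in("side","top")}
Z=dict(bar_pot=.0325,bar_grip=.0325,clockhand=.03,edge_mid=.032,nib=.006,socket=.006,partsbox=0,marker=.006)
for t in Z:
    R={c:pinpoint(c,t)[:3] for c in("side","top")}
    for c in R:
        for r in R[c]: print(t,c,np.round(r["uv"],1),round(r["p"],2),onz(c,r["uv"],Z[t]))
    if R["side"] and R["top"]: print("   tri",tri(R["side"][0]["uv"],R["top"][0]["uv"]))
crop("top",(240,205),50,"hand_top",8,ims["top"]);crop("top",(330,204),32,"knife_top",10,ims["top"])
crop("side",(305,148),50,"hand_side",8,ims["side"]);crop("side",(380,275),50,"pen_side",8,ims["side"])
E
```

```text
bar_pot side [191.  168.1] 0.79 [0.2488 0.2109 0.0325]
bar_pot side [274.1 151.4] 0.66 [0.4488 0.2267 0.0325]
bar_pot top [243.2 234.9] 0.91 [0.4554 0.2316 0.0325]
bar_pot top [241.5 319. ] 0.71 [0.2439 0.2313 0.0325]
   tri [0.3766 0.2049 0.0915]
bar_grip side [423.  196.1] 0.74 [ 0.7285 -0.0229  0.0325]
bar_grip side [311.2 139.6] 0.72 [0.5518 0.2536 0.0325]
bar_grip side [218.3 150.1] 0.72 [0.3163 0.2682 0.0325]
bar_grip top [237.1 200.6] 0.97 [0.5457 0.2495 0.0325]
bar_grip top [212.8 294.5] 0.89 [0.3047 0.3048 0.0325]
   tri [ 0.7058  0.2445 -0.1896]
clockhand side [207.6 153.7] 0.92 [0.2896 0.2632 0.03  ]
clockhand side [305.4 141.7] 0.66 [0.5357 0.2517 0.03  ]
clockhand top [220.9 298.4] 0.77 [0.2949 0.2846 0.03  ]
clockhand top [240.  211.4] 0.6 [0.5175 0.2417 0.03  ]
   tri [0.2927 0.2874 0.0143]
edge_mid side [335.7 204. ] 0.56 [0.5373 0.0045 0.032 ]
edge_mid top [327.9 198.4] 0.71 [0.5499 0.0129 0.032 ]
edge_mid top [410.1 202.6] 0.46 [ 0.5372 -0.2012  0.032 ]
   tri [0.5478 0.0133 0.0236]
socket top [410.3 204.4] 0.56 [ 0.5377 -0.2062  0.006 ]
partsbox side [307.  153.7] 0.77 [0.5366 0.24   0.    ]
partsbox side [335.3 201.5] 0.17 [0.5509 0.0446 0.    ]
partsbox top [242.8 201.2] 0.89 [0.5509 0.2397 0.    ]
   tri [0.5457 0.24   0.001 ]
marker top [412.3 201.8] 0.64 [ 0.5447 -0.2118  0.006 ]
hand_top origin 190 168 scale 8
knife_top origin 298 180 scale 10
hand_side origin 255 111 scale 8
pen_side origin 330 238 scale 8
```

View pics/hand_top.png

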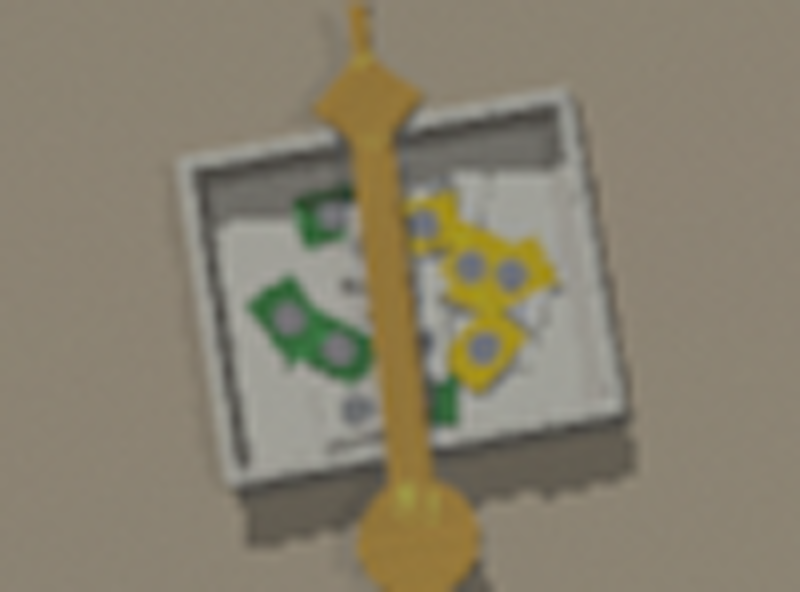

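View pics/knife_top.png

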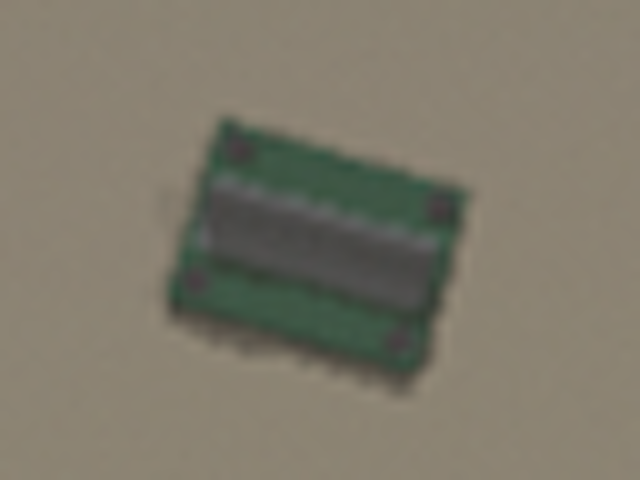

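View pics/hand_side.png

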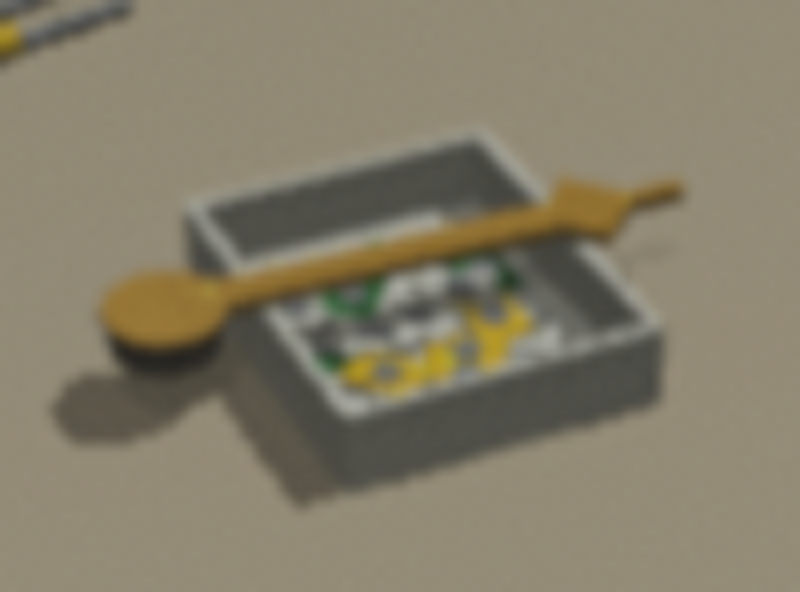

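View pics/pen_side.png

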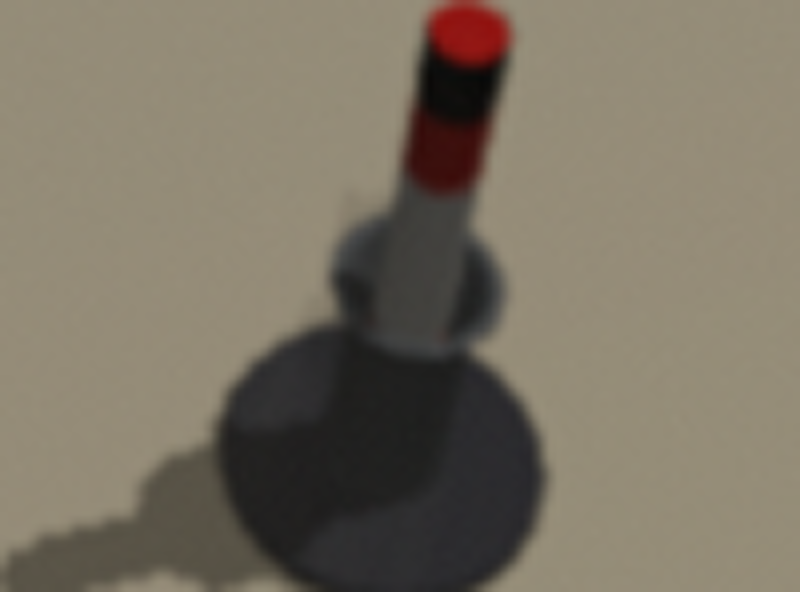

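```bash
cat > fit.py <<'E'
from h import *
from scipy.optimize import minimize
S=4
def ring(r,cx,n=32): 
    a=np.linspace(0,2*np.pi,n,endpoint=False); return np.c_[cx+r*np.cos(a),r*np.sin(a)]
def rect(x0,x1,w): return np.array([[x0,-w],[x1,-w],[x1,w],[x0,w]])
HAND=[ring(.020,-.076),rect(-.06,.055,.007),np.array([[.051,-.007],[.07,-.0185],[.089,-.003],[.104,-.003],[.104,.003],[.089,.003],[.07,.0185],[.051,.007]])]
def rot(y): return np.array([[np.cos(y),-np.sin(y)],[np.sin(y),np.cos(y)]])
def T(pts,z,p,pitch=0):
    # pts in own frame, height z; pose p=(x,y,yaw,z0,pitch) ; pitch>0 lifts +x end
    z0=p[3] if len(p)>3 else 0; pi=p[4] if len(p)>4 else 0
    X=np.c_[pts[:,0]*np.cos(pi)-z*np.sin(pi),pts[:,1],z0+pts[:,0]*np.sin(pi)+z*np.cos(pi)]
    return np.c_[X[:,:2]@rot(p[2]).T+p[:2],X[:,2]]
def paint(c,im,pts,z,p,box,val):
    X=T(pts,z,p); k=C[c]; q=(k["R"]@X.T).T+k["t"]; q=(k["intrinsics"]@q.T).T; q=q[:,:2]/q[:,2:]
    cv2.fillPoly(im,[np.round(((q-box[:2]+.5)*S)*16).astype(np.int32)],val,shift=4)
def render(c,slices,p,box):
    im=np.zeros(((box[3]-box[1])*S,(box[2]-box[0])*S),np.uint8)
    for pts,z,val in slices: paint(c,im,pts,z,p,box,val)
    return cv2.resize(im,(box[2]-box[0],box[3]-box[1]),interpolation=cv2.INTER_AREA)/255.
handsl=[(q,z,255) for z in(0,.0025,.005) for q in HAND]
knifesl=[(rect(-.026,.026,.035),z,255) for z in np.linspace(0,.01,4)]+[(rect(-w,w,.031),z,0) for z,w in zip(np.linspace(.01,.032,8),np.linspace(.01,.0025,8))]
def brass(im):
    h=cv2.cvtColor(im,cv2.COLOR_BGR2HSV); return ((h[...,0]>13)&(h[...,0]<28)&(h[...,1]>110)&(h[...,2]>50)).astype(float)
def green(im):
    h=cv2.cvtColor(im,cv2.COLOR_BGR2HSV); return ((h[...,0]>50)&(h[...,0]<95)&(h[...,1]>60)).astype(float)
def fit(masks,sl,p0,boxes,fix=(),scale=None):
    p0=np.array(p0,float)
    def f(d):
        p=p0+d*np.array([.01,.01,.1,.01,.1])[:len(d)] if len(d)!=4 else p0+np.r_[d[:3]*[.01,.01,.1],0,d[3]*.1]
        return sum(np.abs(render(c,sl,p,boxes[c])-masks[c][boxes[c][1]:boxes[c][3],boxes[c][0]:boxes[c][2]]).sum() for c in masks)
    n=scale or 3
    r=min((minimize(f,x0,method="Nelder-Mead",options=dict(initial_simplex=np.vstack([x0,x0+np.eye(n)*.8]),xatol=1e-3,fatol=.05,maxiter=600)) for x0 in (np.zeros(n),np.full(n,.4))),key=lambda r:r.fun)
    d=r.x; p=p0+(np.r_[d[:3]*[.01,.01,.1],0,d[3]*.1] if n==4 else d*np.array([.01,.01,.1,.01,.1])[:n])
    return p,r.fun
E
python3 - <<'E'
from fit import *
np.set_printoptions(precision=4,suppress=True)
im={c:cv2.imread(f"pics/{c}0.png") for c in("side","top")}
hb={"side":(255,125,350,165),"top":(222,165,260,248)}
kb={"side":(315,185,360,235),"top":(305,182,355,225)}
mb={c:brass(im[c]) for c in im}
# drop yellow cards
for c in mb: 
    b=hb[c]; print(c,mb[c][b[1]:b[3],b[0]:b[2]].sum())
    o=im[c][b[1]:b[3],b[0]:b[2]].copy(); o[mb[c][b[1]:b[3],b[0]:b[2]]>0]=(255,0,255); cv2.imwrite(f"pics/m_{c}.png",cv2.resize(o,None,fx=6,fy=6,interpolation=0))
mg={c:green(im[c]) for c in im}
for cs in (("side","top"),("top",),("side",)):
    print(cs,"hand",fit({c:mb[c] for c in cs},handsl,[.528,.243,np.arctan2(.018,.09),.030],hb))
    print(cs,"knife",fit({c:mg[c] for c in cs},knifesl,[.545,.010,-.25],kb))
E
```

```text
side 434.0
top 660.0Traceback (most recent call last):
  File "<stdin>", line 13, in <module>
  File "fit.py", line 33, in fit
    r=min((minimize(f,x0,method="Nelder-Mead",options=dict(initial_simplex=np.vstack([x0,x0+np.eye(n)*.8]),xatol=1e-3,fatol=.05,maxiter=600)) for x0 in (np.zeros(n),np.full(n,.4))),key=lambda r:r.fun)
  File "fit.py", line 33, in <genexpr>
    r=min((minimize(f,x0,method="Nelder-Mead",options=dict(initial_simplex=np.vstack([x0,x0+np.eye(n)*.8]),xatol=1e-3,fatol=.05,maxiter=600)) for x0 in (np.zeros(n),np.full(n,.4))),key=lambda r:r.fun)
           ~~~~~~~~^^^^^^^^^^^^^^^^^^^^^^^^^^^^^^^^^^^^^^^^^^^^^^^^^^^^^^^^^^^^^^^^^^^^^^^^^^^^^^^^^^^^^^^^^^^^^^^^^^^^^^^^^^^^^^^^^^^^^^^^^^
    res = _minimize_neldermead(fun, x0, args, callback, bounds=bounds,
                               **options)
    fsim[k] = func(sim[k])
              ~~~~^^^^^^^^
    fx = function(np.copy(x), *(wrapper_args + args))
  File "fit.py", line 30, in f
    p=p0+d*np.array([.01,.01,.1,.01,.1])[:len(d)] if len(d)!=4 else p0+np.r_[d[:3]*[.01,.01,.1],0,d[3]*.1]
      ~~^~~~~~~~~~~~~~~~~~~~~~~~~~~~~~~~~~~~~~~~~
ValueError: operands could not be broadcast together with shapes (4,) (3,)
```

Run:
```python
import cv2,numpy as np
a=cv2.imread("pics/m_side.png");b=cv2.imread("pics/m_top.png")
H=max(a.shape[0],b.shape[0]);o=np.zeros((H,a.shape[1]+b.shape[1],3),np.uint8);o[:a.shape[0],:a.shape[1]]=a;o[:b.shape[0],a.shape[1]:]=b;cv2.imwrite("pics/m_both.png",o[:600,:800])
```

```text
(no output)
```

View pics/m_both.png

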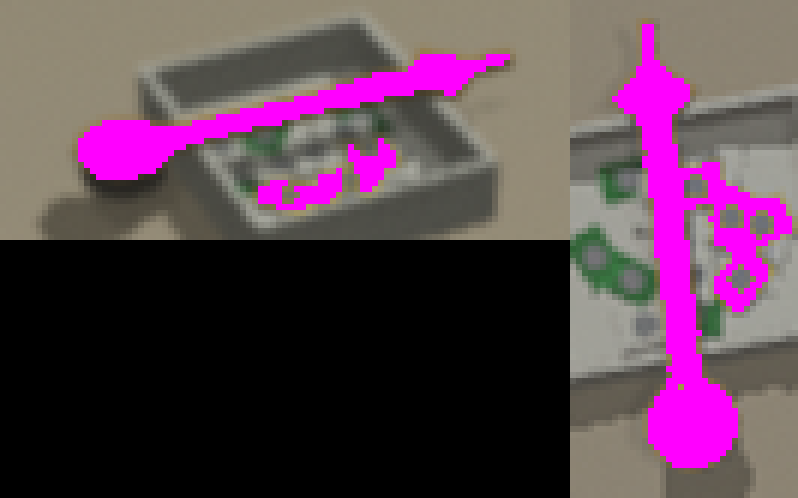

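The brass mask follows the hand cleanly in both views; the yellow cards are separate blobs and add only a constant error.

```bash
python3 - <<'E'
s=open('fit.py').read(); i=s.index("def fit(")
s=s[:i]+'''SC=np.array([.01,.01,.1,.01,.1])
def fit(masks,sl,p0,boxes,free=(0,1,2)):
    p0=np.r_[np.array(p0,float),np.zeros(5-len(p0))]; fr=list(free); n=len(fr)
    def P(d):
        p=p0.copy(); p[fr]+=d*SC[fr]; return p
    def f(d):
        p=P(d); return sum(np.abs(render(c,sl,p,boxes[c])-masks[c][boxes[c][1]:boxes[c][3],boxes[c][0]:boxes[c][2]]).sum() for c in masks)
    best=None
    for x0 in (np.zeros(n),np.full(n,.4)):
        r=minimize(f,x0,method="Nelder-Mead",options=dict(initial_simplex=np.vstack([x0,x0+np.eye(n)*.8]),xatol=1e-3,fatol=.05,maxiter=600))
        if best is None or r.fun<best.fun: best=r
    return P(best.x),best.fun
'''
open('fit.py','w').write(s)
E
python3 - <<'E'
from fit import *
np.set_printoptions(precision=4,suppress=True)
im={c:cv2.imread(f"pics/{c}0.png") for c in("side","top")}
hb={"side":(255,125,350,165),"top":(222,165,260,248)}
kb={"side":(315,185,360,235),"top":(305,182,355,225)}
mb={c:brass(im[c]) for c in im}
mg={c:green(im[c]) for c in im}
for cs in (("side","top"),("top",),("side",)):
    print(cs,"hand",fit({c:mb[c] for c in cs},handsl,[.528,.243,np.arctan2(.018,.09),.030],hb))
    print(cs,"knife",fit({c:mg[c] for c in cs},knifesl,[.545,.010,-.25],kb))
for c in im:
    for n in("penstand","marker"): 
        r=silhouettes(c,n) if False else None
# pen: dark top etc
for c in("side","top"):
    snapshot(c)
    for n in("marker","penstand","tin","loupe","watch"):
        for r in boxes_of(c,n)[:2]: print(c,n,np.round(r["extent"]),round(r["p"],2))
crop("top",(412,197),32,"pen_top",10,im["top"])
E
```

```text
('side', 'top') hand (array([0.5298, 0.2456, 0.1379, 0.03  , 0.    ]), np.float64(441.79999999999995))
('side', 'top') knife (array([ 0.5391,  0.0126, -0.2729,  0.    ,  0.    ]), np.float64(383.5960784313726))
('top',) hand (array([0.531 , 0.2457, 0.1343, 0.03  , 0.    ]), np.float64(238.11372549019606))
('top',) knife (array([ 0.5401,  0.0095, -0.3261,  0.    ,  0.    ]), np.float64(192.3764705882353))
('side',) hand (array([0.5286, 0.2465, 0.1459, 0.03  , 0.    ]), np.float64(193.98039215686273))
('side',) knife (array([ 0.5378,  0.0134, -0.3163,  0.    ,  0.    ]), np.float64(166.70588235294116))
side marker [378. 238. 396. 284.] 0.94
side penstand [360. 264. 400. 314.] 0.57
side penstand [281. 126. 341. 174.] 0.44
side tin [364. 139. 395. 168.] 0.97
side loupe [440. 241. 454. 267.] 0.5
side watch [405. 175. 451. 222.] 0.57
top marker [410. 190. 424. 201.] 0.61
top marker [315. 192. 344. 213.] 0.57
top penstand [401. 193. 423. 215.] 0.95
top tin [250. 126. 281. 155.] 0.85
top loupe [391. 137. 399. 148.] 0.55
top watch [301. 120. 359. 132.] 0.91
pen_top origin 380 173 scale 10
```

View pics/pen_top.png

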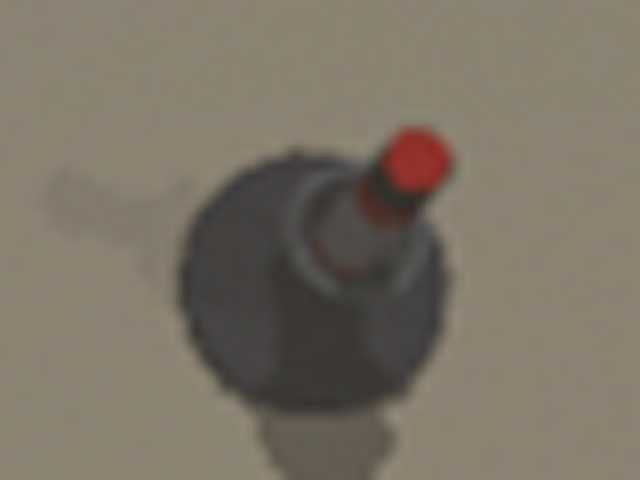

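Run:
```python
from fit import *
np.set_printoptions(precision=4,suppress=True)
im={c:cv2.imread(f"pics/{c}0.png") for c in("side","top")}
for c,uv in(("top",(325,196)),("top",(330,213)),("top",(330,204)),("top",(300,220)),("side",(328,215)),("side",(343,216)),("side",(335,220)),("side",(360,220))):
    print(c,uv,im[c][uv[1],uv[0]],cv2.cvtColor(im[c],cv2.COLOR_BGR2HSV)[uv[1],uv[0]])
def g2(im): 
    a=im.astype(int); return ((a[...,1]-a[...,2]>8)).astype(float)
kb={"side":(315,185,360,235),"top":(305,182,355,225)}
mg={c:g2(im[c]) for c in im}
out=[]
for c in im:
    b=kb[c]; o=im[c][b[1]:b[3],b[0]:b[2]].copy(); m=mg[c][b[1]:b[3],b[0]:b[2]]; print(m.sum()); o[m>0]=(255,0,255); out.append(cv2.resize(o,(400,400),interpolation=0))
cv2.imwrite("pics/mk.png",np.hstack(out))
for cs in (("side","top"),("top",),("side",)):
    print(cs,"knife",fit({c:mg[c] for c in cs},knifesl,[.540,.010,-.25],kb))
```

```text
top (325, 196) [69 87 63] [68 70 87]
top (330, 213) [68 86 61] [68 74 86]
top (330, 204) [72 74 75] [20 10 75]
top (300, 220) [116 131 139] [ 20  42 139]
side (328, 215) [49 67 43] [68 91 67]
side (343, 216) [53 71 43] [ 71 101  71]
side (335, 220) [58 62 57] [66 21 62]
side (360, 220) [119 140 148] [ 22  50 148]
328.0
282.0
('side', 'top') knife (array([ 0.5379,  0.0105, -0.3187,  0.    ,  0.    ]), np.float64(249.8470588235294))
('top',) knife (array([ 0.5395,  0.0094, -0.2906,  0.    ,  0.    ]), np.float64(92.78823529411764))
('side',) knife (array([ 0.5377,  0.0127, -0.3154,  0.    ,  0.    ]), np.float64(111.22745098039218))
```

View pics/mk.png

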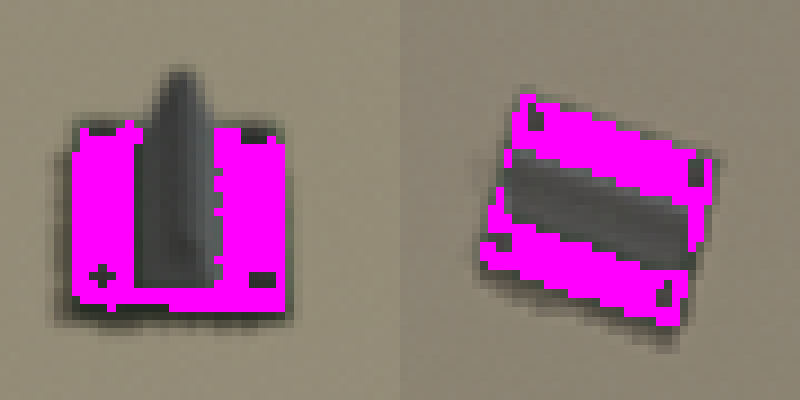

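Run:
```python
from fit import *
np.set_printoptions(precision=4,suppress=True)
im={c:cv2.imread(f"pics/{c}0.png") for c in("side","top")}
def g2(im): 
    a=im.astype(int); return ((a[...,1]-a[...,2]>8)).astype(float)
kb={"side":(315,185,360,235),"top":(305,182,355,225)}
mg={c:cv2.morphologyEx(g2(im[c]),cv2.MORPH_CLOSE,np.ones((3,3))) for c in im}
sl=[(rect(-.026,.026,.035),.01,255)]+knifesl[4:]
res={}
for cs in (("side","top"),("top",),("side",)):
    res[cs]=fit({c:mg[c] for c in cs},sl,[.545,.012,-.25],kb); print(cs,"knife",res[cs])
out=[]
for c in im:
    b=kb[c];s=8
    o=cv2.resize(im[c][b[1]:b[3],b[0]:b[2]],None,fx=s,fy=s,interpolation=cv2.INTER_CUBIC)
    for cs,col in ((("side","top"),(0,0,255)),((c,),(255,255,0))):
        p=res[cs][0]
        for pts,z in((rect(-.026,.026,.035),.01),(rect(-.0025,.0025,.031),.032)):
            q=np.array([(proj(c,X)-b[:2]+.5)*s for X in T(pts,z,p)]).astype(np.int32); cv2.polylines(o,[q],True,col,1)
    out.append(cv2.resize(o,(400,400)))
cv2.imwrite("pics/mk2.png",np.hstack(out))
```

```text
('side', 'top') knife (array([ 0.5377,  0.0084, -0.3196,  0.    ,  0.    ]), np.float64(180.0705882352941))
('top',) knife (array([ 0.5393,  0.0094, -0.3043,  0.    ,  0.    ]), np.float64(53.537254901960786))
('side',) knife (array([ 0.5352,  0.0055, -0.32  ,  0.    ,  0.    ]), np.float64(59.090196078431376))
```

View pics/mk2.png

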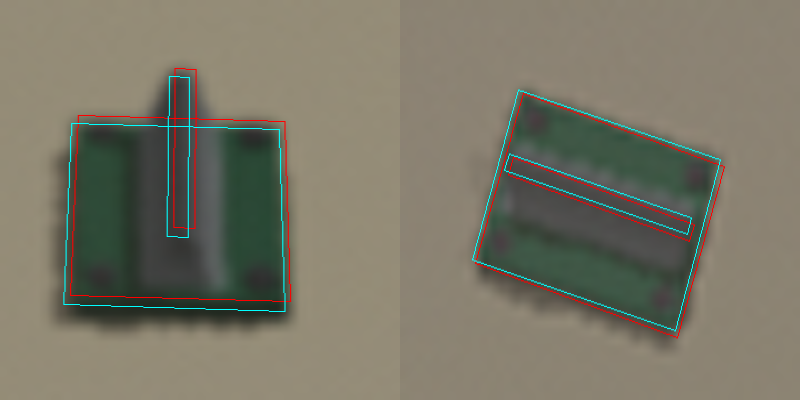

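```bash
python3 - <<'E'
import bench; print([n for n in dir(bench) if not n.startswith('__')]); 
try: print(bench.pinch_z)
except Exception as e: print(e)
E
cat >> h.py <<'E'
def go(x,y,z,ang,s=None):
    """tool-frame dp (cm) and spin (deg) to TCP target with tool x at world angle ang (deg, mod 180), spin last"""
    s=s or sense(); R=np.array(s["tcp_rot"]); d=R.T@(np.array([x,y,z])-s["tcp_pos"])*100
    a=np.degrees(np.arctan2(R[1,0],R[0,0])); sp=-((ang-a+90)%180-90)
    # after spin the axes: same displacement expressed in spun axes
    c,q=np.cos(np.radians(sp)),np.sin(np.radians(sp)); 
    d2=[c*d[0]+q*d[1],-q*d[0]+c*d[1],d[2]]
    print("t",round(s["time"],2),"before-spin dp cm",np.round(d,2),"spin",round(sp,2),"after-spin dp",np.round(d2,2),"tilt",np.round(R[:,2],4))
E
python3 -c "
from h import *
go(.5548,.2492,.12,97.9)"; python3 -m jog '{"dp":[[0,0,0]],"spin":[0]}' 0
```

```text
['PlanningError', 'boxes_of', 'calibration', 'job_done', 'pinch_z', 'pinpoint', 'sense', 'silhouettes', 'snapshot']
0.0187
t 1.6 before-spin dp cm [-20.47  43.96  11.13] spin -27.43 after-spin dp [-38.42  29.59  11.13] tilt [-0. -0. -1.]
time: 1.72
tcp_pos: [0.2089, 0.5891, 0.2313]
tcp_rot: [[0.334, 0.942, -0.0], [0.942, -0.334, 0.0], [0.0, -0.0, -1.0]]
wrist_force: [-0.3, -0.2, 0.2]
finger_gap: 0.0699
```

```bash
python3 -m jog '{"dp":[[0,0,0],[0,0,0],[0,0,0],[-3.84,2.96,1.11],[-3.84,2.96,1.11],[-3.84,2.96,1.11],[-3.84,2.96,1.11],[-3.84,2.96,1.11],[-3.84,2.96,1.11],[-3.84,2.96,1.11],[-3.84,2.96,1.11],[-3.84,2.96,1.11],[-3.84,2.96,1.11],[0,0,0],[0,0,0]],"spin":[-9.14,-9.14,-9.14,0,0,0,0,0,0,0,0,0,0,0,0]}' 0
python3 - <<'E'
from h import *
go(.5548,.2492,.12,97.9)
for c in("side","top"):
    p=proj(c,sense()["tcp_pos"]); print(c,p); crop(c,p,50,"a_"+c,8)
s=sense();print(s["wrist_force"],s["ft_torque"])
E
```

```text
time: 3.6
tcp_pos: [0.5545, 0.2495, 0.1202]
tcp_rot: [[-0.137, 0.991, -0.001], [0.991, 0.137, 0.0], [0.0, -0.001, -1.0]]
wrist_force: [0.0, 0.2, -0.0]
finger_gap: 0.0429
t 3.6 before-spin dp cm [-0.03  0.03  0.02] spin -0.05 after-spin dp [-0.03  0.03  0.02] tilt [-6.e-04  1.e-04 -1.e+00]
side [312.66332461 109.90270243]
a_side origin 262 72 scale 8
top [231.07473696 189.68005301]
a_top origin 181 152 scale 8
[-0.64076791  0.46717809 -0.14604929] [-0.01582895 -0.02337338 -0.02384308]
```

View pics/a_side.png

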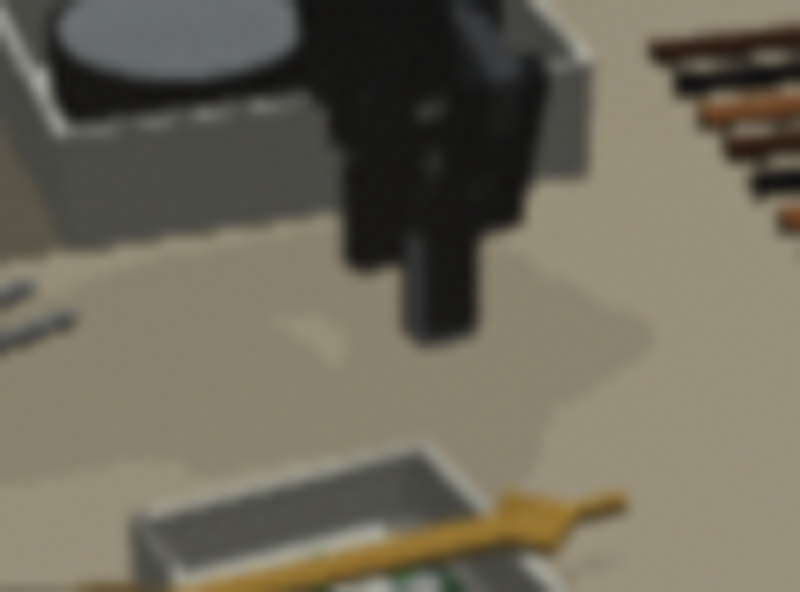

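View pics/a_top.png

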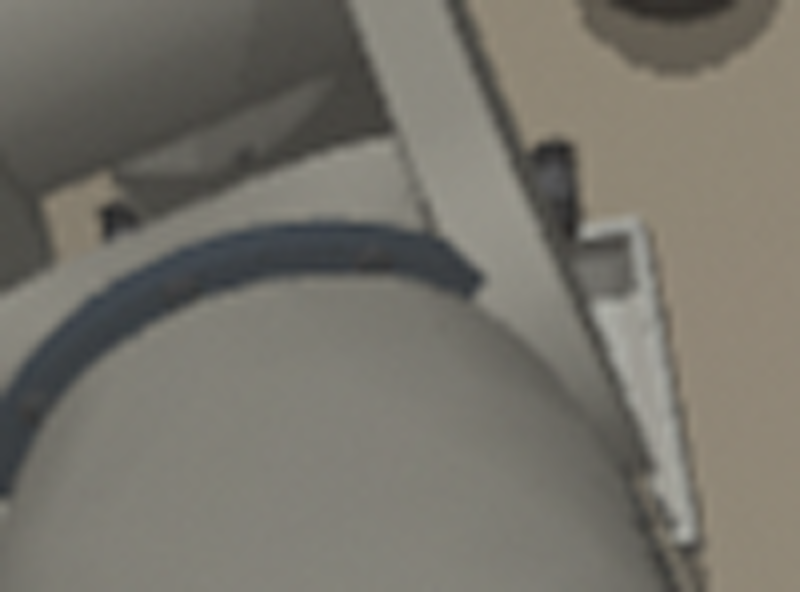

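```bash
cat >> h.py <<'E'
def ft(n=10):
    F=[];M=[]
    for i in range(n):
        snapshot("side"); s=sense(); F.append(s["wrist_force"]);M.append(s["ft_torque"])
    F=np.array(F);M=np.array(M); print("F",F.mean(0).round(3),F.std(0).round(3),"M",M.mean(0).round(4),M.std(0).round(4),"t",s["time"]); return F.mean(0),M.mean(0)
E
python3 -c "
from h import *
ft(12)"
python3 -m jog '{"dp":[[0,0,2.5],[0,0,2.5],[0,0,2.5],[0,0,2.7],[0,0,0],[0,0,0]],"spin":[0,0,0,0,0,0]}' 0
python3 - <<'E'
from h import *
s=sense(); print(s["tcp_pos"],s["wrist_force"])
crop("side",proj("side",s["tcp_pos"]),50,"b_side",8)
E
```

```text
F [0.013 0.192 0.04 ] [0.477 0.413 0.49 ] M [ 0.015  -0.011   0.0036] [0.0263 0.0265 0.0271] t 4.3
time: 5.05
tcp_pos: [0.5553, 0.2495, 0.0191]
tcp_rot: [[-0.137, 0.991, 0.001], [0.991, 0.137, 0.0], [0.0, 0.001, -1.0]]
wrist_force: [0.2, 0.4, 1.0]
finger_gap: 0.043
[0.55534299 0.24951257 0.01905688] [0.22291459 0.42309284 0.975761  ]
b_side origin 262 107 scale 8
```

View pics/b_side.png

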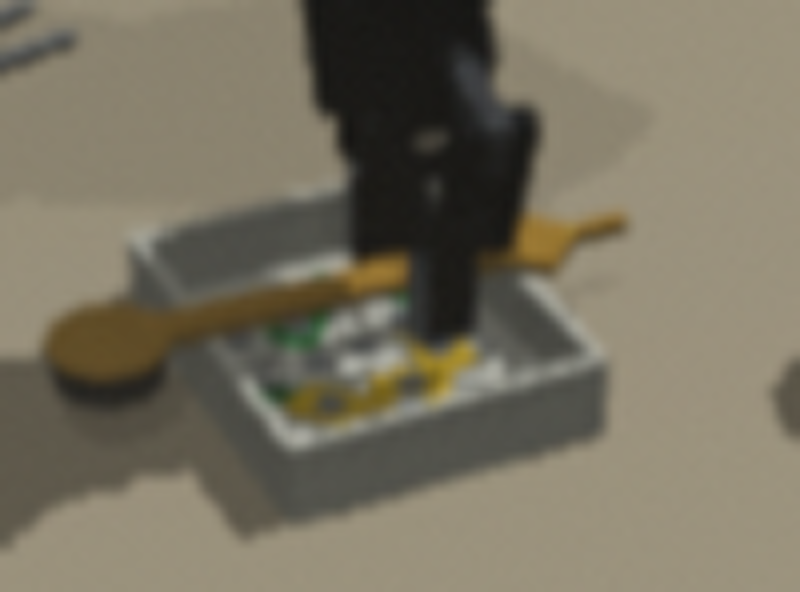

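```bash
python3 -m jog '{"dp":[[0,0,0],[0,0,0],[0,0,0],[0,0,0],[0,0,0],[0,0,-1],[0,0,-1.5],[0,0,-2.5],[0,0,-2],[0,0,0],[0,0,0]],"spin":[0,0,0,0,0,0,0,0,0,0,0]}' -1
python3 - <<'E'
from h import *
F,M=ft(40)
s=sense(); print(s["tcp_pos"],s["finger_gap"])
m=-F[2]/9.81; h=np.array([np.cos(.138),np.sin(.138)])
# r x F : Mx = ry Fz, My=-rx Fz
r=np.array([-M[1],M[0]])/F[2]; print("m",m,"r",r,"along hand",r@h, "com x",.025+r@h)
crop("side",proj("side",s["tcp_pos"]),50,"c_side",8)
E
```

```text
time: 6.48
tcp_pos: [0.5545, 0.2492, 0.088]
tcp_rot: [[-0.137, 0.991, -0.0], [0.991, 0.137, -0.0], [-0.0, -0.0, -1.0]]
wrist_force: [0.2, -0.4, -2.0]
finger_gap: 0.0123
F [ 0.07  -0.031 -1.869] [0.567 0.482 0.48 ] M [ 0.018  -0.1088  0.0013] [0.0305 0.0314 0.0272] t 8.475
[0.55481414 0.24935423 0.08828158] 0.011959814737967941
m 0.19048530311940512 r [-0.05820199 -0.00962468] along hand -0.05897265969168371 com x -0.033972659691683706
c_side origin 262 84 scale 8
```

View pics/c_side.png

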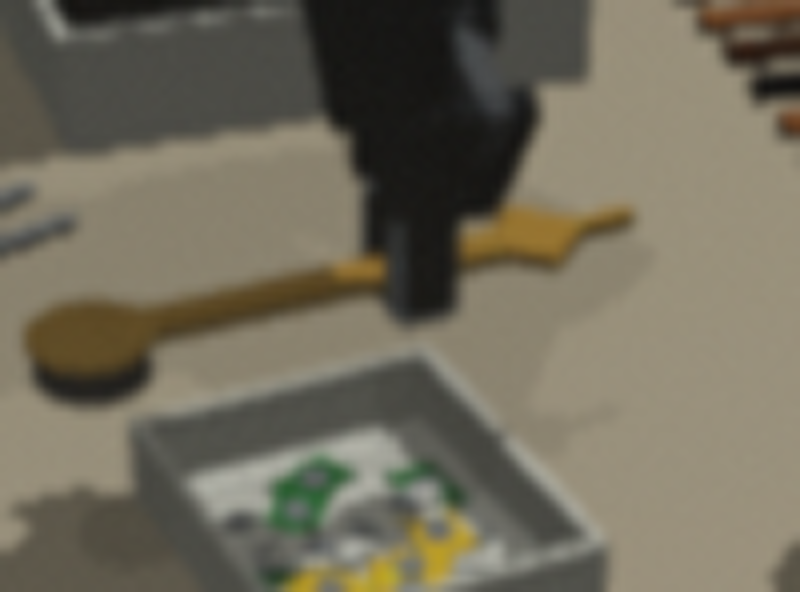

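```bash
python3 -c "
from h import *
go(.589,-.0072,.075,72.2)"
```

```text
t 8.53 before-spin dp cm [-25.88  -0.14   1.33] spin 25.69 after-spin dp [-23.38  11.09   1.33] tilt [ 0. -0. -1.]
```

```bash
python3 -m jog '{"dp":[[0,0,0],[0,0,0],[0,0,0],[0,0,0],[-2.34,1.11,0.13],[-2.34,1.11,0.13],[-2.34,1.11,0.13],[-2.34,1.11,0.13],[-2.34,1.11,0.13],[-2.34,1.11,0.13],[-2.34,1.11,0.13],[-2.34,1.11,0.13],[-2.34,1.11,0.13],[-2.34,1.11,0.13],[0,0,0],[0,0,0],[0,0,0]],"spin":[6.42,6.42,6.42,6.43,0,0,0,0,0,0,0,0,0,0,0,0,0]}'
python3 - <<'E'
from h import *
F,M=ft(40)
s=sense(); print(s["tcp_pos"],s["finger_gap"])
h=s["tcp_rot"][:,1]; print(h)
r=np.array([-M[1],M[0]])/F[2]; print("m",-F[2]/9.81,"r",r,"along hand",r@h[:2],"M along", r@h[:2]*F[2])
for c in C: 
    im=snapshot(c); cv2.imwrite(f"pics/d_{c}_full.png",im); crop(c,(355,200),60,"d_"+c,6,im)
E
```

```text
time: 10.65
tcp_pos: [0.5889, -0.0066, 0.0753]
tcp_rot: [[0.305, 0.952, -0.0], [0.952, -0.305, 0.0], [0.0, -0.0, -1.0]]
wrist_force: [-0.2, 0.6, -1.8]
finger_gap: 0.0118
F [-0.03   0.065 -2.056] [0.4   0.554 0.537] M [-0.0291 -0.1062  0.0096] [0.0228 0.0287 0.0311] t 12.65
[ 0.58900755 -0.00738796  0.07530561] 0.012360323717097077
[ 9.52147218e-01 -3.05639778e-01  2.37276736e-05]
m 0.20960503166066952 r [-0.05164633  0.01412883] along hand -0.05349323755936566 M along 0.10999415168969566
d_side origin 295 155 scale 6
d_top origin 295 155 scale 6
```

View pics/d_side.png

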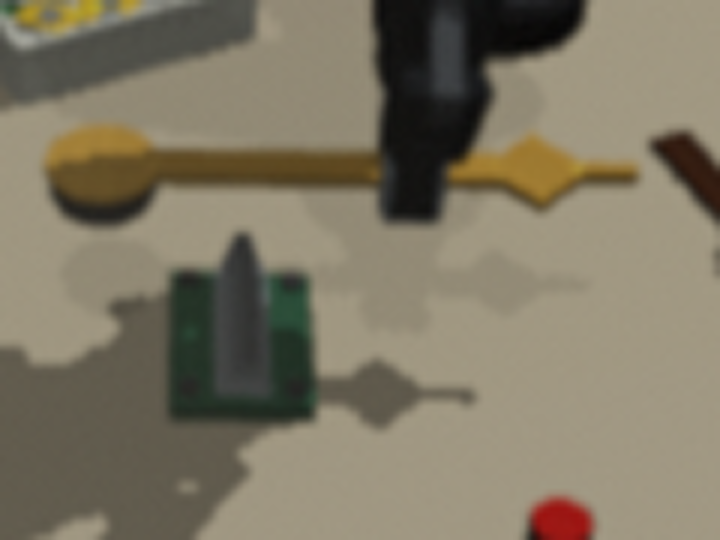

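View pics/d_top.png

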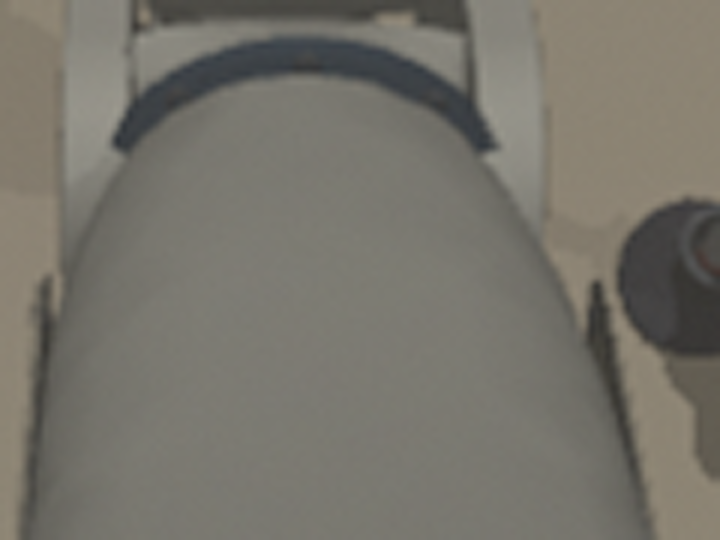

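```bash
python3 - <<'E'
from fit import *
np.set_printoptions(precision=4,suppress=True)
im=cv2.imread("pics/d_side_full.png"); b={"side":(296,168,410,198)}
m={"side":brass(im)}
s=sense(); h=s["tcp_rot"][:2,1]
p0=np.r_[s["tcp_pos"][:2]-h*.025,np.arctan2(h[1],h[0]),.0862,0]
for fr in((0,1,2),(0,1),(0,2,3),(0,1,4)):
    p,e=fit(m,handsl,p0,b,fr); print(fr,p,e,"grip x on hand",(s["tcp_pos"][:2]-p[:2])@h)
a=m["side"][168:198,296:410]; print(a.sum())
E
python3 -m jog '{"dp":[[0,0.2,1],[0,0,1.5],[0,0,1.2],[0,0,0.7],[0,0,0.3],[0,0,0.2],[0,0,0.2],[0,0,0]],"spin":[0,0,0,0,0,0,0,0]}' 
python3 -c "
from h import *
ft(6);s=sense();print(s['tcp_pos'])
crop('side',(355,200),60,'e_side',6)"
```

```text
(0, 1, 2) [ 0.5625  0.0019 -0.2816  0.0862  0.    ] 213.30588235294115 grip x on hand 0.02805225752641534
(0, 1) [ 0.5621  0.0013 -0.3106  0.0862  0.    ] 225.16862745098038 grip x on hand 0.028250910487343378
(0, 2, 3) [ 0.5623  0.0003 -0.2829  0.0871  0.    ] 216.2705882352941 grip x on hand 0.027756114148236265
(0, 1, 4) [ 0.5623  0.0018 -0.3106  0.0862  0.0175] 213.78431372549022 grip x on hand 0.028193075637028345
576.0
time: 13.75
tcp_pos: [0.591, -0.008, 0.0244]
tcp_rot: [[0.306, 0.952, 0.0], [0.952, -0.306, -0.0], [0.0, 0.0, -1.0]]
wrist_force: [1.1, 0.8, -2.1]
finger_gap: 0.0121
F [ 0.204  0.092 -2.04 ] [0.575 0.69  0.591] M [-0.0224 -0.1052  0.0208] [0.0176 0.028  0.0175] t 14.05
[ 0.59097281 -0.00797926  0.02442236]
e_side origin 295 155 scale 6
```

View pics/e_side.png

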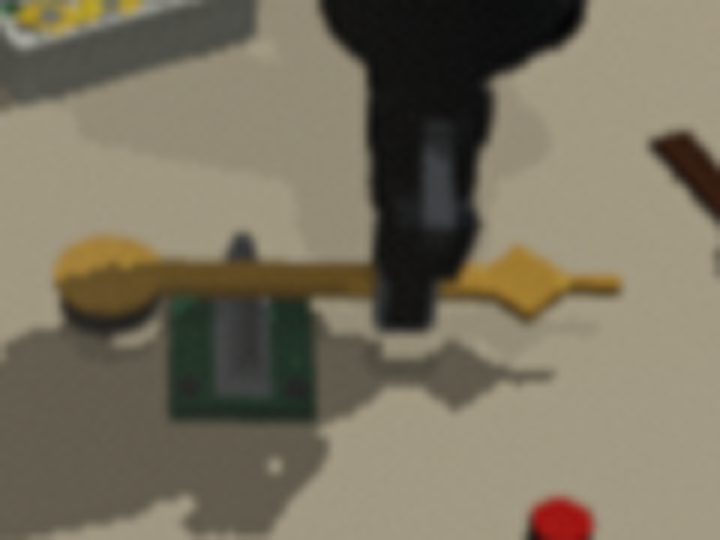

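```bash
python3 -m jog '{"dp":[[0,0,0.1],[0,0,0.1],[0,0,0]],"spin":[0,0,0]}' ; python3 -c "
from h import *
ft(4);print(sense()['tcp_pos'])"; python3 -m jog '{"dp":[[0,0,0.06],[0,0,0.06],[0,0,0]],"spin":[0,0,0]}' ; python3 -c "
from h import *
ft(4);print(sense()['tcp_pos'])"
```

```text
time: 14.48
tcp_pos: [0.5909, -0.008, 0.0222]
tcp_rot: [[0.306, 0.952, -0.0], [0.952, -0.306, -0.0], [-0.0, -0.0, -1.0]]
wrist_force: [-0.4, -0.9, -1.4]
finger_gap: 0.012
F [-0.108 -0.402 -2.066] [0.228 0.303 0.321] M [-0.0326 -0.099  -0.017 ] [0.0074 0.0518 0.0319] t 14.675
[ 0.59091922 -0.00799756  0.02228219]
time: 15.05
tcp_pos: [0.591, -0.008, 0.0212]
tcp_rot: [[0.306, 0.952, 0.0], [0.952, -0.306, -0.0], [0.0, 0.0, -1.0]]
wrist_force: [-0.3, -0.1, 0.2]
finger_gap: 0.0117
F [-0.682 -0.231  0.729] [0.495 0.335 0.052] M [-0.0155  0.0463  0.0228] [0.0187 0.0255 0.0249] t 15.25
[ 0.59094933 -0.00799477  0.02115638]
```

```bash
python3 -m jog '{"dp":[[0,0,-0.03],[0,0,0],[0,0,0]],"spin":[0,0,0]}' ; python3 -m jog '{"dp":[[0,0,0],[0,0,0],[0,0,0],[0,0,0],[0,0,0],[0,0,0]],"spin":[0,0,0,0,0,0]}' -0.4; python3 -c "
from h import *
crop('side',(355,200),60,'f_side',6)"
```

```text
time: 15.62
tcp_pos: [0.591, -0.008, 0.0214]
tcp_rot: [[0.306, 0.952, 0.0], [0.952, -0.306, -0.0], [0.0, 0.0, -1.0]]
wrist_force: [0.3, -0.1, -0.3]
finger_gap: 0.0117
time: 16.38
tcp_pos: [0.5909, -0.008, 0.0214]
tcp_rot: [[0.306, 0.952, 0.0], [0.952, -0.306, -0.0], [0.0, 0.0, -1.0]]
wrist_force: [0.7, 0.4, -0.2]
finger_gap: 0.0256
f_side origin 295 155 scale 6
```

View pics/f_side.png

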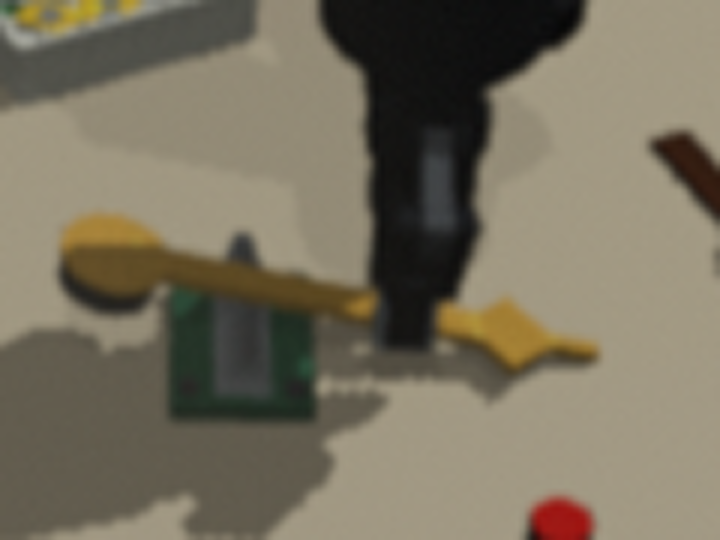

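The hand tipped point-down (point at about (394,213)), so the balance point is on the point side of the edge. I'll fit the tilt, then regrip and slide the hand towards the pot.

Run:
```python
from fit import *
np.set_printoptions(precision=4,suppress=True)
im=snapshot("side"); cv2.imwrite("pics/g_full.png",im); b={"side":(298,185,402,218)}
m={"side":brass(im)}
s=sense(); h=s["tcp_rot"][:2,1]; yaw=np.arctan2(h[1],h[0])
E0=np.array([.5352,.0055]) # knife in side-camera terms
best=[]
# constrain: underside at edge-side corner on z=.032 ; params x_edge, lateral, pitch, yaw
from scipy.optimize import minimize
def pose(q):
    xe,lat,pi,y=q; hh=np.array([np.cos(y),np.sin(y)]); n=np.array([-hh[1],hh[0]])
    o=E0+n*lat-hh*xe*np.cos(pi); return np.array([o[0],o[1],y,.032-xe*np.sin(pi),pi])
def f(d):
    p=pose(np.array([-.028,0,-.24,yaw])+d*np.array([.01,.01,.1,.1])); bb=b["side"]
    return np.abs(render("side",handsl,p,bb)-m["side"][bb[1]:bb[3],bb[0]:bb[2]]).sum()
for x0 in(np.zeros(4),np.full(4,.3)):
    r=minimize(f,x0,method="Nelder-Mead",options=dict(initial_simplex=np.vstack([x0,x0+np.eye(4)*.8]),xatol=1e-3,fatol=.05,maxiter=800))
    q=np.array([-.028,0,-.24,yaw])+r.x*np.array([.01,.01,.1,.1]); print("xe,lat,pitch deg,yaw",q[0],q[1],np.degrees(q[2]),q[3],r.fun, "tip z",(pose(q)[3]+.104*np.sin(q[2])))
```

```text
xe,lat,pitch deg,yaw -0.030663784193238664 0.005827078696577848 -15.757402294052518 -0.2596410572611236 167.23921568627452 tip z -0.0045699424675420645
xe,lat,pitch deg,yaw -0.030229807181234518 0.005691224203318928 -15.40601837570659 -0.2640600991109573 168.85882352941178 tip z -0.003659139572558298
```

```bash
python3 -m jog '{"dp":[[0,0,0.4],[0,0,0.4],[0,0,0.4],[0,0,0]],"spin":[0,0,0,0]}' -0.4; python3 -m jog '{"dp":[[0,0,0],[0,0,0],[0,0,0],[0,0,0],[0,-0.1,-0.025],[0,-0.1,-0.025],[0,-0.1,-0.025],[0,-0.1,-0.025],[0,0,0],[0,0,0]],"spin":[0,0,0,0,0,0,0,0,0,0]}' -1;  python3 -c "
from h import *
ft(8)
crop('side',(355,200),60,'h_side',6)"
```

```text
time: 16.98
tcp_pos: [0.5906, -0.008, 0.0089]
tcp_rot: [[0.306, 0.952, -0.001], [0.952, -0.306, 0.0], [-0.0, -0.001, -1.0]]
wrist_force: [0.2, -0.4, 0.8]
finger_gap: 0.0255
time: 18.23
tcp_pos: [0.587, -0.0067, 0.0104]
tcp_rot: [[0.306, 0.952, -0.0], [0.952, -0.306, 0.0], [-0.0, -0.0, -1.0]]
wrist_force: [1.8, 0.3, -0.9]
finger_gap: 0.0124
F [ 0.486  0.328 -0.277] [0.456 0.464 0.389] M [ 0.0262 -0.0888 -0.0154] [0.0311 0.0276 0.0224] t 18.625
h_side origin 295 155 scale 6
```

View pics/h_side.png

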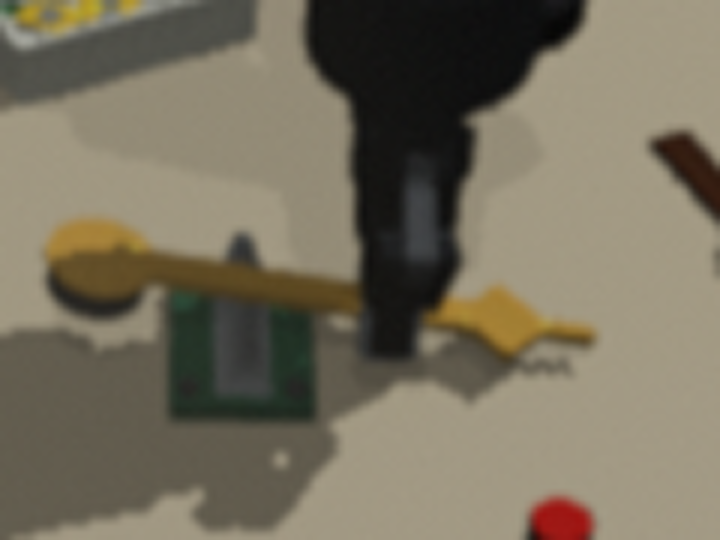

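```bash
python3 -m jog '{"dp":[[0,0,0],[0,0,0],[0,0,0],[0,0,0],[0,0,0],[0,0,0],[0,0,0],[0,0,0]],"spin":[0,0,0,0,0,0,0,0]}' -0.4;  python3 -c "
from h import *
crop('side',(355,200),60,'i_side',6)"
```

```text
time: 19.68
tcp_pos: [0.5871, -0.0068, 0.0104]
tcp_rot: [[0.306, 0.952, 0.0], [0.952, -0.306, -0.0], [0.0, 0.0, -1.0]]
wrist_force: [0.4, -0.0, 0.1]
finger_gap: 0.0258
i_side origin 295 155 scale 6
```

View pics/i_side.png

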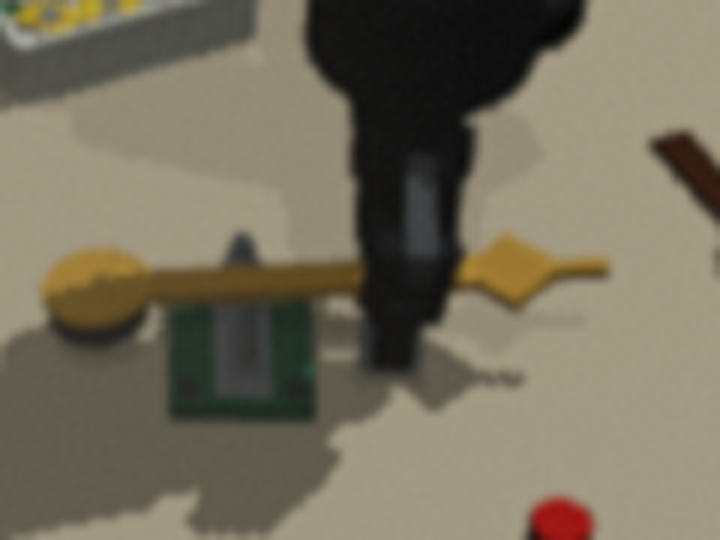

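```bash
python3 -m jog '{"dp":[[0,0,0],[0,0,0],[0,0,0],[0,0,0]],"spin":[0,0,0,0]}' ;  python3 -c "
from h import *
crop('side',(355,200),60,'j_side',6)"
```

```text
time: 20.23
tcp_pos: [0.5871, -0.0068, 0.0104]
tcp_rot: [[0.306, 0.952, 0.0], [0.952, -0.306, 0.0], [0.0, 0.0, -1.0]]
wrist_force: [-0.3, -0.8, -0.2]
finger_gap: 0.0256
j_side origin 295 155 scale 6
```

View pics/j_side.png

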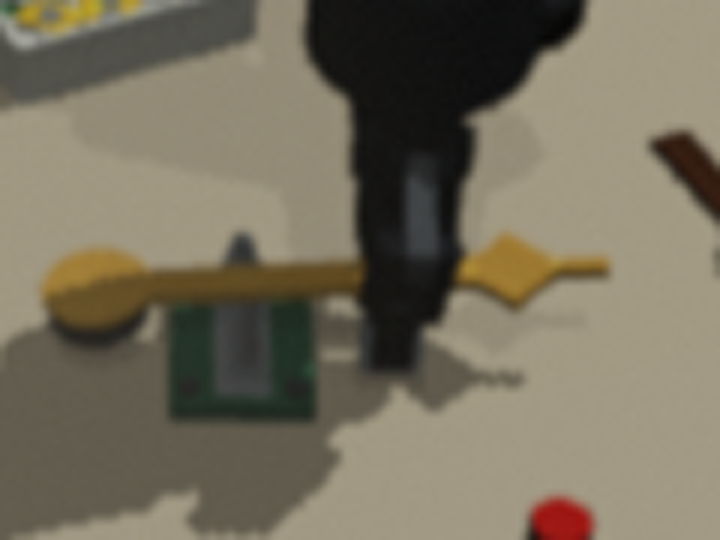

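```bash
cat > edgefit.py <<'E'
from fit import *
E0=np.array([.5352,.0055])
def pose(q):
    xe,lat,pi,y=q; hh=np.array([np.cos(y),np.sin(y)]); n=np.array([-hh[1],hh[0]])
    o=E0+n*lat-hh*xe*np.cos(pi); return np.array([o[0],o[1],y,.032-xe*np.sin(pi),pi])
def efit(im,bb,q0):
    m=brass(im)[bb[1]:bb[3],bb[0]:bb[2]]; sc=np.array([.01,.01,.1,.1]); q0=np.array(q0,float); B=None
    f=lambda d:np.abs(render("side",handsl,pose(q0+d*sc),bb)-m).sum()
    for x0 in(np.zeros(4),np.full(4,.3),np.full(4,-.5)):
        r=minimize(f,x0,method="Nelder-Mead",options=dict(initial_simplex=np.vstack([x0,x0+np.eye(4)*.8]),xatol=1e-3,fatol=.05,maxiter=800))
        if B is None or r.fun<B.fun: B=r
    q=q0+B.x*sc; print("xe mm",q[0]*1e3,"lat",q[1]*1e3,"pitch deg",np.degrees(q[2]),"yaw deg",np.degrees(q[3]),"res",B.fun,"of",m.sum()); return q
def overlay(im,q,name,bb,s=7):
    o=cv2.resize(im[bb[1]:bb[3],bb[0]:bb[2]],None,fx=s,fy=s,interpolation=cv2.INTER_CUBIC)
    for pts in HAND:
        w=np.array([(proj("side",X)-bb[:2]+.5)*s for X in T(pts,.005,pose(q))]).astype(np.int32); cv2.polylines(o,[w],True,(0,0,255),1)
    cv2.imwrite(f"pics/{name}.png",o)
E
python3 - <<'E'
from edgefit import *
im=snapshot("side"); bb=(295,185,405,220)
q=efit(im,bb,[-.028,.005,0,-.3]); overlay(im,q,"k_ov",bb)
im2=cv2.imread("pics/d_side_full.png")
E
```

```text
xe mm -25.958495859641314 lat 4.396223501688289 pitch deg 2.0946711979293364 yaw deg -12.959161855296921 res 196.50980392156862 of 546.0
```

View pics/k_ov.png

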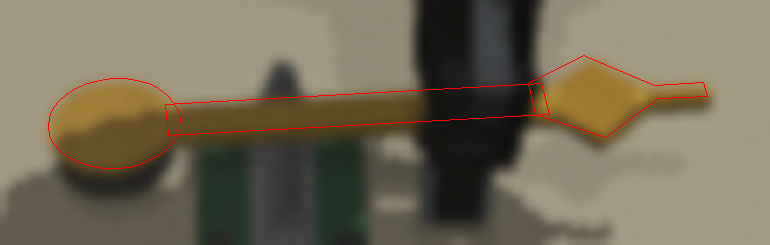

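```bash
python3 - <<'E'
s=open('edgefit.py').read()
s=s.replace("B=None\n","B=None\n    v=im.max(2)[bb[1]:bb[3],bb[0]:bb[2]]; W=1-cv2.dilate((v<42).astype(np.uint8),np.ones((3,3)))\n",1).replace("-m).sum()","-m)*W).sum()").replace("np.abs(render","(np.abs(render")
open('edgefit.py','w').write(s)
E
python3 - <<'E'
from edgefit import *
im=snapshot("side"); bb=(295,185,405,220)
q=efit(im,bb,[-.028,.005,0,-.3]); overlay(im,q,"k2_ov",bb)
E
```

```text
xe mm -26.747534375122772 lat 3.7031542536666797 pitch deg 1.564260579832345 yaw deg -10.867694713534835 res 92.24705882352941 of 538.0
```

View pics/k2_ov.png

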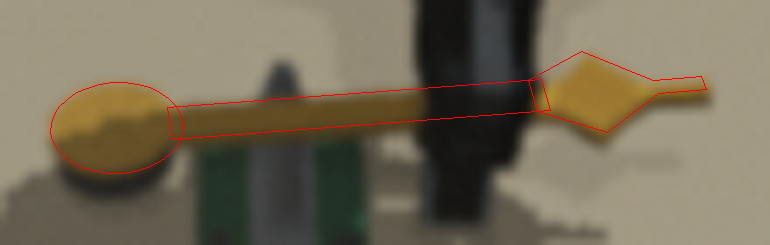

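```bash
python3 -m jog '{"dp":[[0,0,0],[0,0,0],[0,0,0],[0,0,0],[0,0,0]],"spin":[0,0,0,0,0]}' 0.1;  python3 -c "
from h import *
crop('side',(355,200),60,'l_side',6)"
```

```text
time: 21.0
tcp_pos: [0.5871, -0.0068, 0.0104]
tcp_rot: [[0.306, 0.952, -0.0], [0.952, -0.306, -0.0], [-0.0, -0.0, -1.0]]
wrist_force: [-0.3, 0.8, -0.7]
finger_gap: 0.0468
l_side origin 295 155 scale 6
```

View pics/l_side.png

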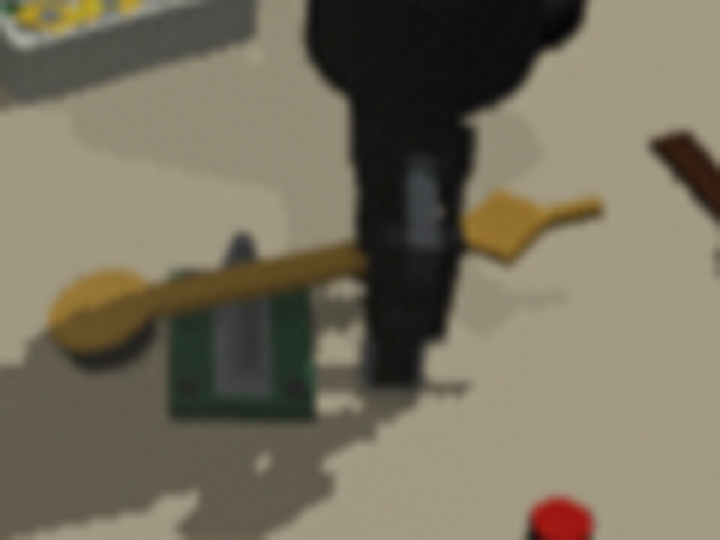

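Run:
```python
from edgefit import *
im=cv2.imread("pics/g_full.png")
q=efit(im,(295,180,405,222),[-.030,.005,-.24,-.3]); overlay(im,q,"ov1",(295,180,405,222))
im=snapshot("side"); cv2.imwrite("pics/m_full.png",im); bb=(295,178,405,222)
q=efit(im,bb,[-.027,.005,.3,-.3]); overlay(im,q,"ov2",bb)
cv2.imwrite("pics/ov12.png",np.vstack([cv2.imread("pics/ov1.png"),cv2.imread("pics/ov2.png")])[:600])
```

```text
xe mm -30.169659230421214 lat 4.44235417484916 pitch deg -15.372208053741968 yaw deg -14.40463474027126 res 89.48235294117647 of 541.0
xe mm -23.44603866318427 lat 3.804493932628366 pitch deg 21.032590688328487 yaw deg -21.097399085391594 res 92.35294117647058 of 525.0
```

View pics/ov12.png

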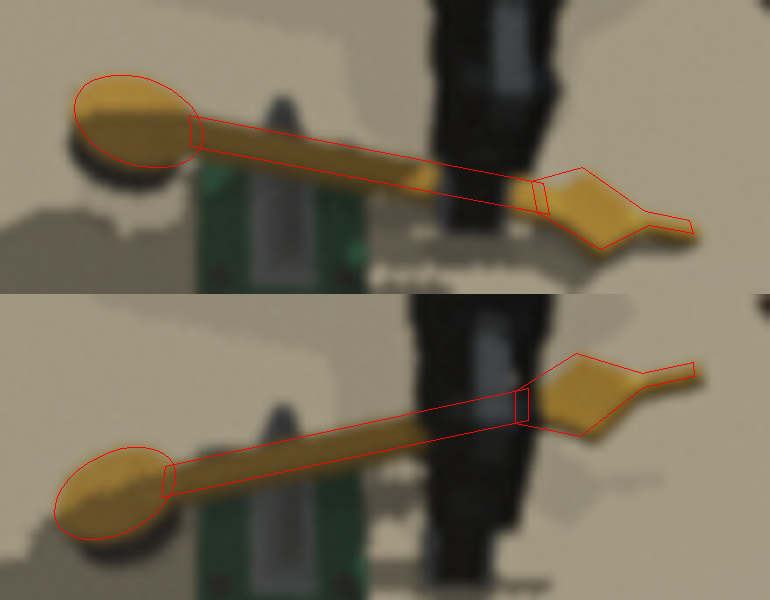

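Position A tipped point-down with the edge at about x = -30. Position B tipped pot-down with the edge at about x = -23.4. Balance must therefore lie near -26.8, which agrees with the weighing. Next I'll regrip on the slope, slide 3.4 mm towards the point, then swing the hand down to level about the edge.

```bash
python3 -m jog '{"dp":[[0,0,-0.9],[0,0,-1],[0,0,-0.96],[0,0,0]],"spin":[0,0,0,0]}' 0.1; python3 -m jog '{"dp":[[0,0,0],[0,0,0],[0,0,0],[0,0,0],[0,0,0]],"spin":[0,0,0,0,0]}' -1;  python3 -c "
from h import *
ft(5)
crop('side',(355,200),60,'n_side',6)"
```

```text
time: 21.6
tcp_pos: [0.588, -0.0068, 0.0403]
tcp_rot: [[0.306, 0.952, 0.002], [0.952, -0.306, -0.0], [0.001, 0.002, -1.0]]
wrist_force: [0.2, 0.1, -0.4]
finger_gap: 0.047
time: 22.22
tcp_pos: [0.5869, -0.0068, 0.0388]
tcp_rot: [[0.306, 0.952, -0.001], [0.952, -0.306, 0.0], [-0.0, -0.001, -1.0]]
wrist_force: [-0.8, 0.8, -0.9]
finger_gap: 0.0121
F [-0.948 -0.193 -0.218] [0.464 0.299 0.333] M [0.0266 0.1628 0.0175] [0.0075 0.0252 0.0351] t 22.475
n_side origin 295 155 scale 6
```

View pics/n_side.png

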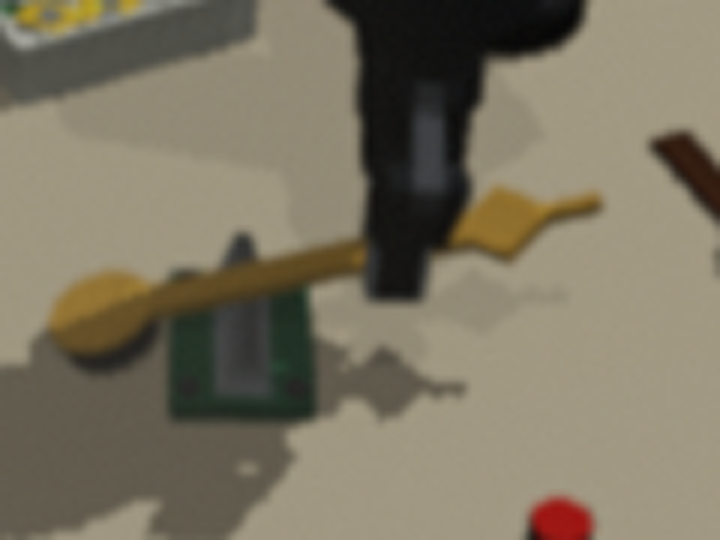

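```bash
python3 -m jog '{"dp":[[0,0.16,-0.06],[0,0.16,-0.06],[0,0.07,0.23],[0,0.07,0.23],[0,0.05,0.23],[0,0.05,0.24],[0,0.03,0.24],[0,0.03,0.24],[0,0,0]],"spin":[0,0,0,0,0,0,0,0,0]}';  python3 -c "
from h import *
ft(5)
crop('side',(355,200),60,'o_side',6)"
```

```text
time: 23.65
tcp_pos: [0.595, -0.009, 0.027]
tcp_rot: [[0.305, 0.952, 0.004], [0.952, -0.305, -0.0], [0.001, 0.004, -1.0]]
wrist_force: [1.7, -1.4, 7.3]
finger_gap: 0.0121
F [ 1.181 -1.253  7.038] [0.501 0.592 0.568] M [-0.1543  0.242   0.0548] [0.0149 0.0123 0.0303] t 23.9
o_side origin 295 155 scale 6
```

View pics/o_side.png

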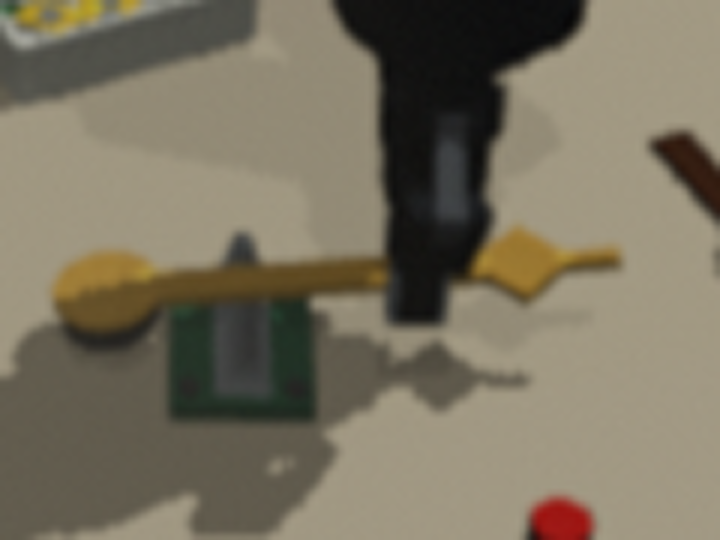

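```bash
python3 -m jog '{"dp":[[0,0.01,0.2],[0,0.01,0.2],[0,0,0.2],[0,0,0]],"spin":[0,0,0,0]}';  python3 - <<'E'
from edgefit import *
ft(5); print(sense()["tcp_pos"])
im=snapshot("side"); cv2.imwrite("pics/p_full.png",im); bb=(295,185,405,220)
q=efit(im,bb,[-.027,.004,0,-.3])
crop('side',(355,200),60,'p_side',6,im)
E
```

```text
time: 24.45
tcp_pos: [0.5961, -0.0092, 0.0214]
tcp_rot: [[0.305, 0.952, 0.005], [0.952, -0.305, -0.001], [0.001, 0.005, -1.0]]
wrist_force: [3.1, -2.7, 8.6]
finger_gap: 0.0122
F [ 2.587 -2.877  8.171] [0.442 0.151 0.614] M [-0.2716 -0.0008  0.0721] [0.0226 0.0247 0.0344] t 24.7
[ 0.59609551 -0.00920805  0.02154055]
xe mm -29.40879256349652 lat 4.643676408715022 pitch deg -3.4037262646165694 yaw deg -10.491069001949539 res 93.98431372549021 of 540.0
p_side origin 295 155 scale 6
```

View pics/p_side.png

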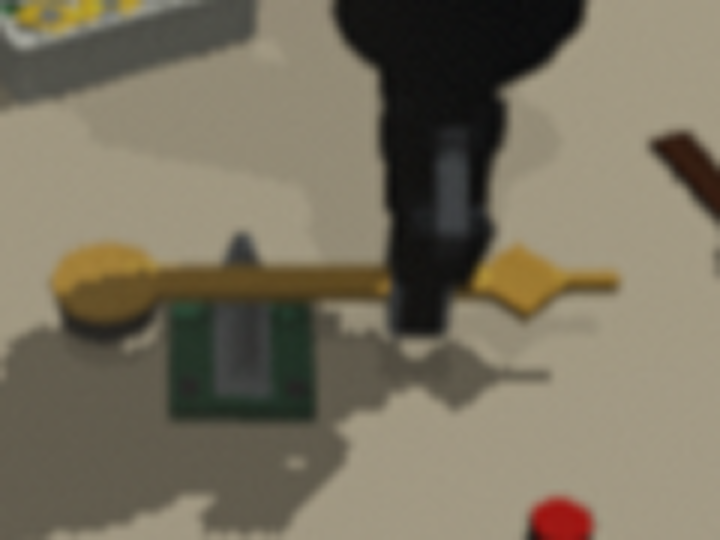

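```bash
python3 -m jog '{"dp":[[0,-0.05,0.1],[0,-0.06,0.1],[0,0,0],[0,0,-0.1],[0,0,-0.1],[0,0,0]],"spin":[0,0,0,0,0,0]}';  python3 - <<'E'
from edgefit import *
ft(5); print(sense()["tcp_pos"])
im=snapshot("side"); cv2.imwrite("pics/q_full.png",im)
crop('side',(355,200),60,'q_side',6,im)
E
cat > ends.py <<'E'
import cv2,numpy as np,sys
# brass end columns/rows, subpixel, from 6x crops
for n in sys.argv[1:]:
    a=cv2.imread(f"pics/{n}.png"); h=cv2.cvtColor(a,cv2.COLOR_BGR2HSV)
    m=(h[...,0]>13)&(h[...,0]<28)&(h[...,1]>110)&(h[...,2]>50); m[:200]=m[:200]&False if False else m[:200]
    k,l,st,ce=cv2.connectedComponentsWithStats(m.astype(np.uint8))
    g=[i for i in range(1,k) if st[i,4]>1500 and st[i,1]>120]
    m=np.isin(l,g); ys,xs=np.nonzero(m)
    tip=xs>xs.max()-25; 
    pot=xs<160
    print(n,"left",xs.min(),"right",xs.max(),"tip row",ys[tip].mean().round(1),"pot top",ys[pot].min())
E
python3 ends.py e_side f_side h_side i_side l_side p_side q_side
```

```text
time: 25.5
tcp_pos: [0.5954, -0.0089, 0.0215]
tcp_rot: [[0.305, 0.952, 0.006], [0.952, -0.305, -0.001], [0.001, 0.006, -1.0]]
wrist_force: [4.3, -3.1, 5.6]
finger_gap: 0.012
F [ 4.187 -2.316  5.814] [0.449 0.413 0.224] M [-0.231  -0.3915  0.0493] [0.0177 0.012  0.027 ] t 25.75
[ 0.59538711 -0.00882803  0.02140462]
q_side origin 295 155 scale 6
e_side left 54 right 620 tip row 283.2 pot top 236
f_side left 61 right 596 tip row 349.7 pot top 214
h_side left 46 right 593 tip row 333.1 pot top 219
i_side left 42 right 607 tip row 266.4 pot top 249
l_side left 49 right 600 tip row 207.6 pot top 271
p_side left 52 right 618 tip row 280.1 pot top 243
q_side left 50 right 614 tip row 279.5 pot top 243
```

View pics/q_side.png

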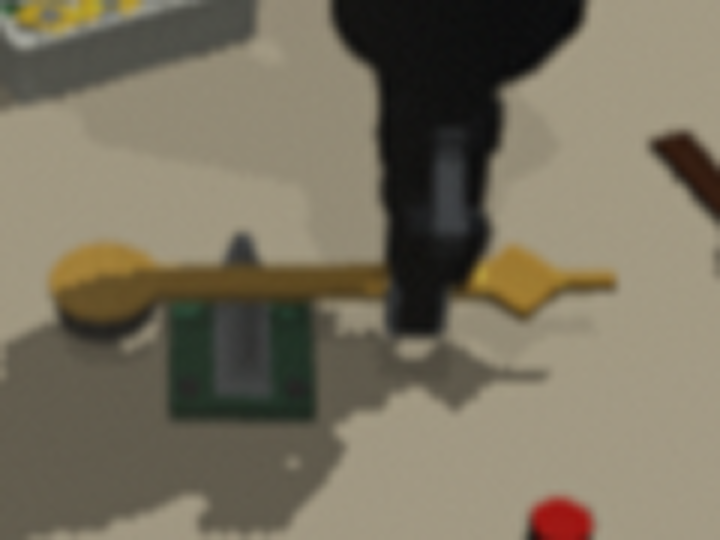

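```bash
python3 -m jog '{"dp":[[0,0,-0.06],[0,0,0],[0,0,0]],"spin":[0,0,0]}';  python3 - <<'E'
from edgefit import *
ft(5); print(sense()["tcp_pos"])
im=snapshot("side"); cv2.imwrite("pics/r_full.png",im)
crop('side',(355,200),60,'r_side',6,im)
E
python3 ends.py r_side
```

```text
time: 26.18
tcp_pos: [0.5934, -0.0084, 0.0212]
tcp_rot: [[0.306, 0.952, 0.002], [0.952, -0.306, -0.0], [0.001, 0.002, -1.0]]
wrist_force: [4.1, -0.2, 6.0]
finger_gap: 0.0124
F [ 4.887 -1.214  5.824] [0.4   0.393 0.621] M [-0.104  -0.469  -0.0113] [0.0291 0.0212 0.0184] t 26.425
[ 0.59336017 -0.00844357  0.0211583 ]
r_side origin 295 155 scale 6
r_side left 44 right 608 tip row 281.5 pot top 243
```

```bash
python3 -m jog '{"dp":[[0,0,-0.08],[0,0,0],[0,0,0]],"spin":[0,0,0]}';  python3 - <<'E'
from edgefit import *
ft(5); print(sense()["tcp_pos"])
im=snapshot("side"); cv2.imwrite("pics/s_full.png",im)
crop('side',(355,200),60,'s_side',6,im)
E
python3 ends.py s_side
```

```text
time: 26.85
tcp_pos: [0.5923, -0.0083, 0.0215]
tcp_rot: [[0.306, 0.952, 0.0], [0.952, -0.306, 0.0], [0.0, 0.0, -1.0]]
wrist_force: [4.2, -1.2, 4.2]
finger_gap: 0.012
F [ 4.331 -0.261  4.487] [0.271 0.315 0.147] M [-0.0057 -0.4782 -0.0716] [0.0167 0.0211 0.0313] t 27.1
[ 0.59228822 -0.00837654  0.02150692]
s_side origin 295 155 scale 6
s_side left 41 right 607 tip row 280.3 pot top 243
```

View pics/s_side.png

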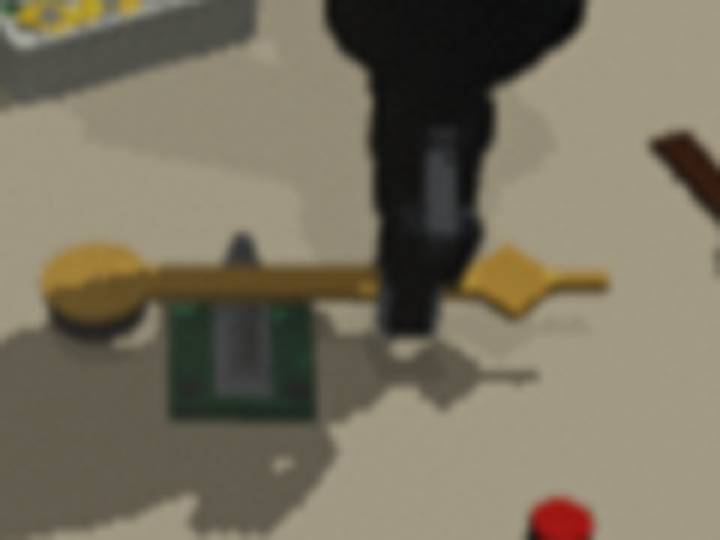

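```bash
python3 -m jog '{"dp":[[0,0,-0.2],[0,0,-0.2],[0,0.2,0],[0,0,0]],"spin":[0,0,0,0]}';  python3 - <<'E'
from edgefit import *
ft(8); print(sense()["tcp_pos"])
im=snapshot("side"); cv2.imwrite("pics/u_full.png",im)
crop('side',(355,200),60,'u_side',6,im)
E
python3 ends.py u_side
```

```text
time: 27.65
tcp_pos: [0.5935, -0.0091, 0.0251]
tcp_rot: [[0.306, 0.952, -0.001], [0.952, -0.306, -0.0], [-0.0, -0.001, -1.0]]
wrist_force: [-0.2, -0.3, -1.7]
finger_gap: 0.0124
F [ 0.091  0.262 -1.756] [0.46  0.276 0.419] M [-0.0268 -0.1201 -0.0109] [0.0426 0.0264 0.0396] t 28.05
[ 0.59402414 -0.00899584  0.02548109]
u_side origin 295 155 scale 6
u_side left 47 right 613 tip row 265.8 pot top 246
```

View pics/u_side.png

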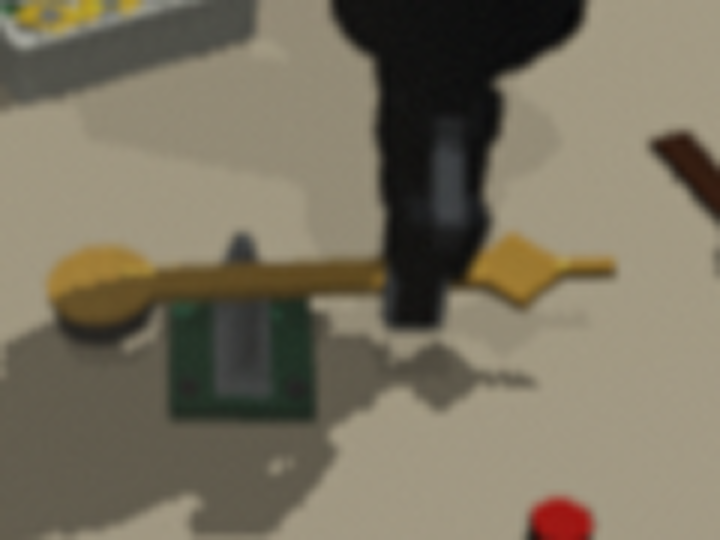

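```bash
python3 -m jog '{"dp":[[0,0,0.08],[0,0,0],[0,0,0]],"spin":[0,0,0]}';  python3 - <<'E'
from edgefit import *
ft(6); print(sense()["tcp_pos"])
im=snapshot("side"); crop('side',(355,200),60,'v_side',6,im)
E
python3 ends.py v_side
```

```text
time: 28.48
tcp_pos: [0.594, -0.009, 0.0247]
tcp_rot: [[0.306, 0.952, -0.0], [0.952, -0.306, 0.0], [0.0, -0.0, -1.0]]
wrist_force: [-0.1, -0.2, -2.2]
finger_gap: 0.0122
F [ 0.011 -0.052 -2.071] [0.285 0.366 0.402] M [-0.0455 -0.1168  0.0162] [0.0274 0.0233 0.0267] t 28.775
[ 0.59403806 -0.00899676  0.0246846 ]
v_side origin 295 155 scale 6
v_side left 48 right 613 tip row 267.6 pot top 248
```

```bash
python3 -m jog '{"dp":[[0,0,0.08],[0,0,0],[0,0,0]],"spin":[0,0,0]}';  python3 -c "
from h import *
ft(4)"; python3 -m jog '{"dp":[[0,0,0.06],[0,0,0],[0,0,0]],"spin":[0,0,0]}';  python3 - <<'E'
from edgefit import *
ft(4); print(sense()["tcp_pos"])
im=snapshot("side"); crop('side',(355,200),60,'w_side',6,im)
E
python3 ends.py w_side
```

```text
time: 29.2
tcp_pos: [0.5941, -0.009, 0.024]
tcp_rot: [[0.306, 0.952, 0.0], [0.952, -0.306, -0.0], [0.0, 0.0, -1.0]]
wrist_force: [-0.5, -0.5, -0.6]
finger_gap: 0.0121
F [-0.175 -0.034 -0.837] [0.61  0.594 0.139] M [-0.0169 -0.0781 -0.0123] [0.0342 0.0052 0.027 ] t 29.4
time: 29.78
tcp_pos: [0.5942, -0.009, 0.0234]
tcp_rot: [[0.306, 0.952, 0.0], [0.952, -0.306, -0.0], [0.0, 0.0, -1.0]]
wrist_force: [1.2, -0.3, 0.7]
finger_gap: 0.0122
F [ 0.91  -0.631  0.134] [0.572 0.108 0.535] M [-0.0335 -0.079   0.0031] [0.0416 0.0329 0.0294] t 29.975
[ 0.59419143 -0.00902513  0.02335163]
w_side origin 295 155 scale 6
w_side left 47 right 614 tip row 272.4 pot top 246
```

```bash
python3 -m jog '{"dp":[[0,0,0],[0,0,0],[0,0,0],[0,0,0],[0,0,0],[0,0,0],[0,0,0],[0,0,0],[0,0,0],[0,0,0]],"spin":[0,0,0,0,0,0,0,0,0,0]}' 0.3;  python3 - <<'E'
from edgefit import *
im=snapshot("side"); crop('side',(355,200),60,'x_side',6,im)
E
python3 ends.py x_side
```

```text
time: 31.28
tcp_pos: [0.594, -0.009, 0.0233]
tcp_rot: [[0.306, 0.952, -0.0], [0.952, -0.306, -0.0], [-0.0, -0.0, -1.0]]
wrist_force: [0.0, -0.7, -0.0]
finger_gap: 0.0556
x_side origin 295 155 scale 6
x_side left 48 right 612 tip row 277.9 pot top 244
```

View pics/x_side.png

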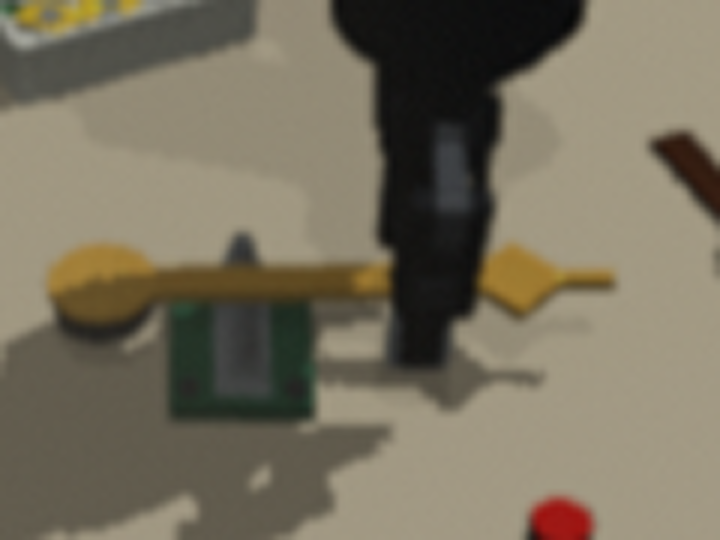

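The hand now sits level on the edge with the fingers clear: pot top at row 244/6+155 and tip row at 278/6+155. I'll raise the gripper straight up and check again.

```bash
python3 -m jog '{"dp":[[0,0,-1],[0,0,-3],[0,0,-5],[0,0,-5],[0,0,-5],[0,0,-2]],"spin":[0,0,0,0,0,0]}';  python3 - <<'E'
from edgefit import *
im=snapshot("side"); cv2.imwrite("pics/y_full.png",im); crop('side',(355,200),60,'y_side',6,im)
# pen fit: red cap top & stand in initial pics
E
python3 ends.py y_side
```

```text
time: 32.08
tcp_pos: [0.5954, -0.009, 0.2376]
tcp_rot: [[0.306, 0.952, 0.005], [0.952, -0.306, -0.0], [0.002, 0.005, -1.0]]
wrist_force: [-0.6, 0.1, 0.3]
finger_gap: 0.0556
y_side origin 295 155 scale 6
y_side left 50 right 612 tip row 289.4 pot top 240
```

```bash
python3 - <<'E'
from edgefit import *
im=snapshot("side"); cv2.imwrite("pics/z_full.png",im); crop('side',(355,200),60,'z_side',6,im); print(sense()["time"])
E
python3 ends.py z_side
```

```text
z_side origin 295 155 scale 6
32.175
z_side left 50 right 609 tip row 296.3 pot top 237
```

View pics/z_side.png

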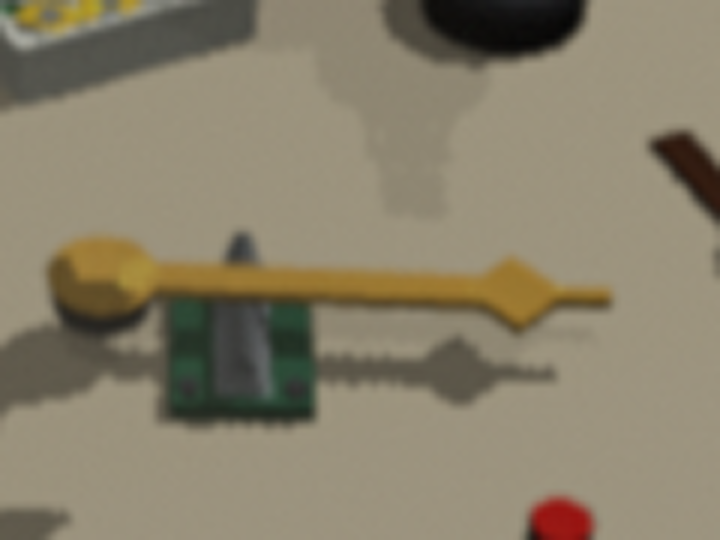

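It was creeping slowly over to the point side, so it sits just at the limit and needs about 1 mm more towards the pot. I'll go down, see where it lies, regrip and shift it.

```bash
python3 -m jog '{"dp":[[0,0,5],[0,0,6],[0,0,6],[0,0,4.4],[0,0,1.4],[0,0,0]],"spin":[0,0,0,0,0,0]}' 0;  python3 - <<'E'
from edgefit import *
print(sense()["tcp_pos"])
im=snapshot("side"); crop('side',(355,200),60,'aa_side',6,im)
E
python3 ends.py aa_side f_side
```

```text
time: 32.92
tcp_pos: [0.5935, -0.009, 0.0047]
tcp_rot: [[0.306, 0.952, -0.002], [0.952, -0.306, 0.0], [-0.001, -0.002, -1.0]]
wrist_force: [0.7, 0.3, 1.1]
finger_gap: 0.0426
[ 0.59347038 -0.00896951  0.00472195]
aa_side origin 295 155 scale 6
aa_side left 49 right 612 tip row 287.6 pot top 240
f_side left 61 right 596 tip row 349.7 pot top 214
```

View pics/aa_side.png

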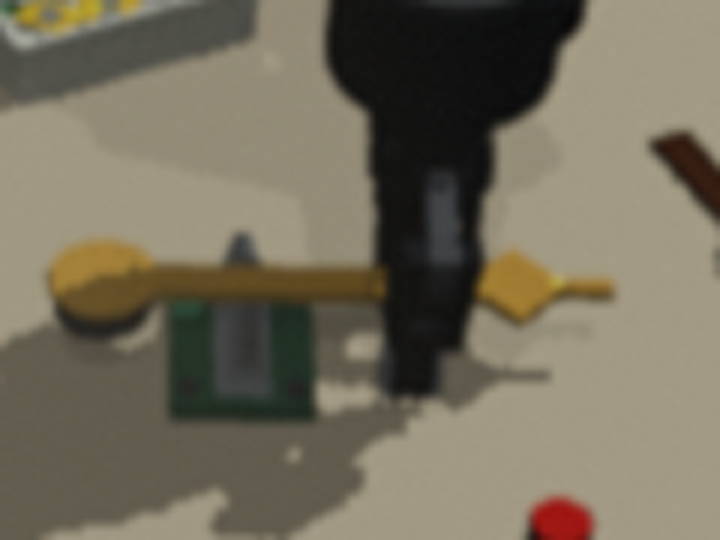

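It came back (tip row 296 to 288), so it is rocking about level rather than falling. I'll watch it settle.

```bash
python3 - <<'E'
from edgefit import *
for i in range(16):
    im=snapshot("side"); 
    if i%3==0: crop('side',(355,200),60,f'ab{i}_side',6,im)
E
python3 ends.py ab0_side ab3_side ab6_side ab9_side ab12_side ab15_side
```

```text
ab0_side origin 295 155 scale 6
ab3_side origin 295 155 scale 6
ab6_side origin 295 155 scale 6
ab9_side origin 295 155 scale 6
ab12_side origin 295 155 scale 6
ab15_side origin 295 155 scale 6
ab0_side left 48 right 612 tip row 282.5 pot top 243
ab3_side left 47 right 612 tip row 283.8 pot top 242
ab6_side left 49 right 609 tip row 299.4 pot top 236
ab9_side left 49 right 611 tip row 290.6 pot top 239
ab12_side left 48 right 613 tip row 281.0 pot top 243
ab15_side left 50 right 611 tip row 294.3 pot top 238
```

```bash
python3 -m jog '{"dp":[[0,0,-0.6],[0,0,-0.6],[0,0,-0.45],[0,0,0],[0,0,0]],"spin":[0,0,0,0,0]}' 0; python3 -m jog '{"dp":[[0,0,0],[0,0,0],[0,0,0],[0,0,0]],"spin":[0,0,0,0]}' -1
python3 - <<'E'
from edgefit import *
ft(4); print(sense()["tcp_pos"])
im=snapshot("side"); crop('side',(355,200),60,'ac_side',6,im)
E
python3 ends.py ac_side
```

```text
time: 34.4
tcp_pos: [0.594, -0.009, 0.0218]
tcp_rot: [[0.306, 0.952, 0.0], [0.952, -0.306, 0.0], [0.0, 0.0, -1.0]]
wrist_force: [-0.1, -0.2, -0.2]
finger_gap: 0.0428
time: 34.9
tcp_pos: [0.5939, -0.009, 0.0217]
tcp_rot: [[0.306, 0.952, -0.0], [0.952, -0.306, -0.0], [-0.0, -0.0, -1.0]]
wrist_force: [-0.0, -0.2, 0.7]
finger_gap: 0.0121
F [-0.205 -0.126  0.028] [0.449 0.776 0.288] M [-0.0213  0.1051  0.0162] [0.0136 0.0272 0.0336] t 35.1
[ 0.59393153 -0.00897723  0.02172851]
ac_side origin 295 155 scale 6
ac_side left 48 right 612 tip row 285.4 pot top 242
```

```bash
python3 -m jog '{"dp":[[0,-0.06,0],[0,-0.06,0],[0,0,0],[0,0,0]],"spin":[0,0,0,0]}'
python3 - <<'E'
from edgefit import *
ft(4); print(sense()["tcp_pos"])
im=snapshot("side"); crop('side',(355,200),60,'ad_side',6,im)
E
python3 ends.py ad_side
```

```text
time: 35.65
tcp_pos: [0.5931, -0.0086, 0.0219]
tcp_rot: [[0.306, 0.952, 0.0], [0.952, -0.306, 0.0], [0.0, 0.0, -1.0]]
wrist_force: [1.5, -0.7, -1.2]
finger_gap: 0.0123
F [ 1.227 -0.41   0.12 ] [0.39  0.602 0.522] M [-0.0304 -0.2057 -0.0076] [0.0156 0.0346 0.0227] t 35.85
[ 0.5930123  -0.00859394  0.02184511]
ad_side origin 295 155 scale 6
ad_side left 44 right 609 tip row 284.4 pot top 241
```

```bash
python3 -m jog '{"dp":[[0,0,0],[0,0,0],[0,0,0],[0,0,0],[0,0,0],[0,0,0]],"spin":[0,0,0,0,0,0]}' 0.1
python3 - <<'E'
from edgefit import *
for i in range(10):
    im=snapshot("side")
    if i%3==0: crop('side',(355,200),60,f'ae{i}_side',6,im)
E
python3 ends.py ae0_side ae3_side ae6_side ae9_side
```

```text
time: 36.65
tcp_pos: [0.5929, -0.0086, 0.0218]
tcp_rot: [[0.306, 0.952, -0.0], [0.952, -0.306, -0.0], [-0.0, -0.0, -1.0]]
wrist_force: [-0.4, -0.7, 1.8]
finger_gap: 0.0467
ae0_side origin 295 155 scale 6
ae3_side origin 295 155 scale 6
ae6_side origin 295 155 scale 6
ae9_side origin 295 155 scale 6
ae0_side left 44 right 609 tip row 283.9 pot top 242
ae3_side left 45 right 608 tip row 290.4 pot top 239
ae6_side left 45 right 608 tip row 287.3 pot top 240
ae9_side left 45 right 610 tip row 283.3 pot top 242
```

View pics/ae9_side.png

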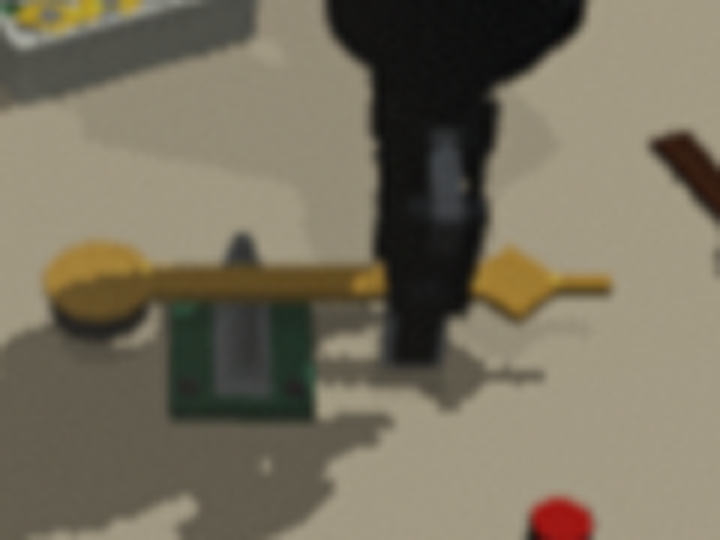

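```bash
python3 -m jog '{"dp":[[0,0,-1],[0,0,-3],[0,0,-5],[0,0,-5],[0,0,-5],[0,0,0]],"spin":[0,0,0,0,0,0]}' 0.1
python3 - <<'E'
from edgefit import *
np.set_printoptions(precision=4,suppress=True)
ims={c:snapshot(c) for c in C}
im=ims["side"]; crop('side',(355,200),60,'af_side',6,im)
P={}
for c,b in(("side",(376,230,404,272)),("top",(405,180,435,205))):
    a=cv2.imread(f"pics/{c}0.png")[b[1]:b[3],b[0]:b[2]].astype(int)
    m=((a[...,2]-a[...,1]>80)&(a[...,2]>130)).astype(np.uint8)
    k,l,st,ce=cv2.connectedComponentsWithStats(m); i=1+st[1:,4].argmax(); P[c]=ce[i]+b[:2]; print(c,P[c],st[i],onz(c,P[c],.146))
print("cap tri",tri(P["side"],P["top"]))
# foot disc fits: dark region
for c,b in(("top",(396,185,428,220)),("side",(352,255,406,318))):
    a=cv2.imread(f"pics/{c}0.png"); g=cv2.cvtColor(a,cv2.COLOR_BGR2GRAY)[b[1]:b[3],b[0]:b[2]]
    B=(b[0],b[1],b[2],b[3])
    m=(g<85).astype(float)
    def f(p):
        r=np.zeros(((b[3]-b[1])*S,(b[2]-b[0])*S),np.uint8)
        for z in(0,.006): paint(c,r,ring(.036,0,48),z,(p[0]/100,p[1]/100,0),B,255)
        return np.abs(cv2.resize(r,(b[2]-b[0],b[3]-b[1]),interpolation=cv2.INTER_AREA)/255.-m).sum()
    r=minimize(f,[53.9,-20.8],method="Nelder-Mead",options=dict(initial_simplex=[[53.9,-20.8],[54.6,-20.8],[53.9,-20.2]],xatol=.005)); print(c,"foot",r.x/100,r.fun,m.sum())
print(sense()["time"])
E
python3 ends.py af_side
```

```text
time: 37.9
tcp_pos: [0.5955, -0.0087, 0.217]
tcp_rot: [[0.306, 0.952, 0.009], [0.952, -0.306, -0.0], [0.002, 0.008, -1.0]]
wrist_force: [0.4, 0.4, -0.7]
finger_gap: 0.0469
af_side origin 295 155 scale 6
side [388.2    241.1556] [ 8  8  9  7 45] [ 0.5458 -0.2091  0.146 ]
top [421.2222 188.5   ] [14  7  5  4 18] [ 0.5478 -0.2084  0.146 ]
cap tri [ 0.5474 -0.2084  0.1451]
top foot [ 0.5477 -0.2087] 71.13725490196079 587.0
side foot [ 0.5448 -0.2087] 489.70980392156866 1630.0
38.0
af_side left 47 right 608 tip row 290.3 pot top 239
```

View pics/af_side.png

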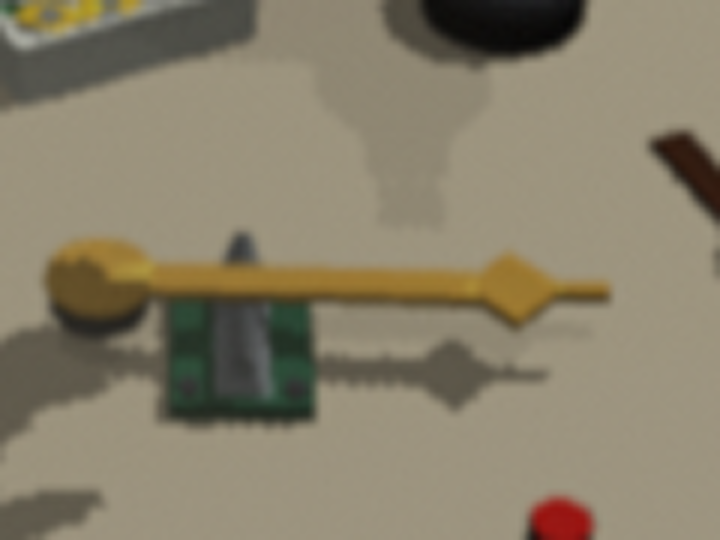

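```bash
python3 -c "
from h import *
go(.547,-.2085,.18,72.2)"
```

```text
t 38.0 before-spin dp cm [-20.44   1.73   3.26] spin 0.0 after-spin dp [-20.44   1.73   3.26] tilt [ 0.0014  0.     -1.    ]
```

```bash
python3 -m jog '{"dp":[[-4.09,0.35,0.66],[-4.09,0.35,0.65],[-4.09,0.35,0.65],[-4.09,0.34,0.65],[-4.08,0.34,0.65],[0,0,0],[0,0,0]],"spin":[0,0,0,0,0,0,0]}'
python3 - <<'E'
from edgefit import *
s=sense(); print(s["tcp_pos"])
for c in C:
    im=snapshot(c); crop(c,(375,225) if c=="side" else (405,200),70,"ag_"+c,5,im)
crop('side',(355,200),60,'ah_side',6)
E
python3 ends.py ah_side
```

```text
time: 38.88
tcp_pos: [0.5463, -0.208, 0.1781]
tcp_rot: [[0.306, 0.952, -0.002], [0.952, -0.306, 0.001], [0.0, -0.002, -1.0]]
wrist_force: [0.1, -0.2, 0.0]
finger_gap: 0.0471
[ 0.54625213 -0.20804997  0.17813575]
ag_side origin 305 173 scale 5
ag_top origin 335 148 scale 5
ah_side origin 295 155 scale 6
ah_side left 45 right 541 tip row 288.7 pot top 240
```

View pics/ag_side.png

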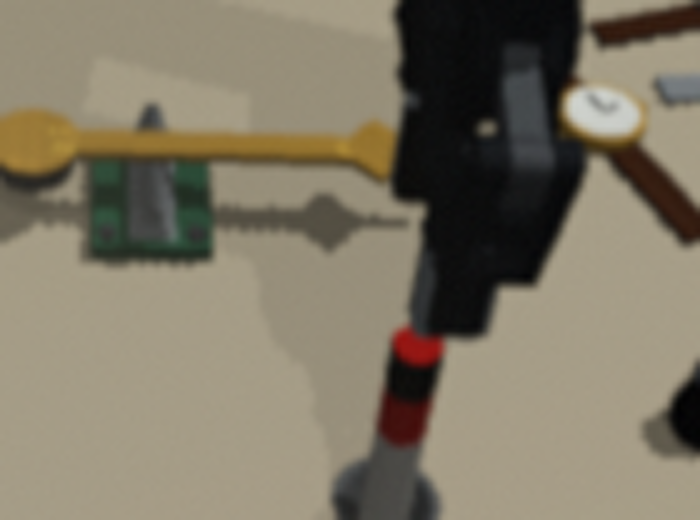

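View pics/ag_top.png

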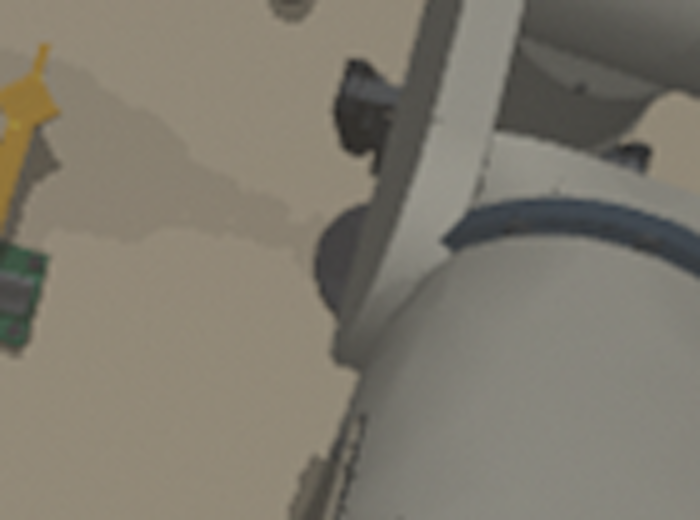

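```bash
python3 -m jog '{"dp":[[0,0,2],[0,0,3],[0,0,3],[0,0,1.1],[0,0,0]],"spin":[0,0,0,0,0]}'
python3 - <<'E'
from edgefit import *
s=sense(); print(s["tcp_pos"])
im=snapshot("side"); cv2.imwrite("pics/ai_full.png",im); crop("side",(375,235),70,"ai_side",5,im)
im=snapshot("top"); cv2.imwrite("pics/ai_topfull.png",im); crop("top",(325,200),40,"ai_top",8,im)
E
```

```text
time: 39.65
tcp_pos: [0.5468, -0.2079, 0.0879]
tcp_rot: [[0.305, 0.952, -0.001], [0.952, -0.305, 0.0], [0.0, -0.001, -1.0]]
wrist_force: [0.7, -0.0, 0.2]
finger_gap: 0.0469
[ 0.54683434 -0.20794077  0.08792963]
ai_side origin 305 183 scale 5
ai_top origin 285 170 scale 8
```

View pics/ai_side.png

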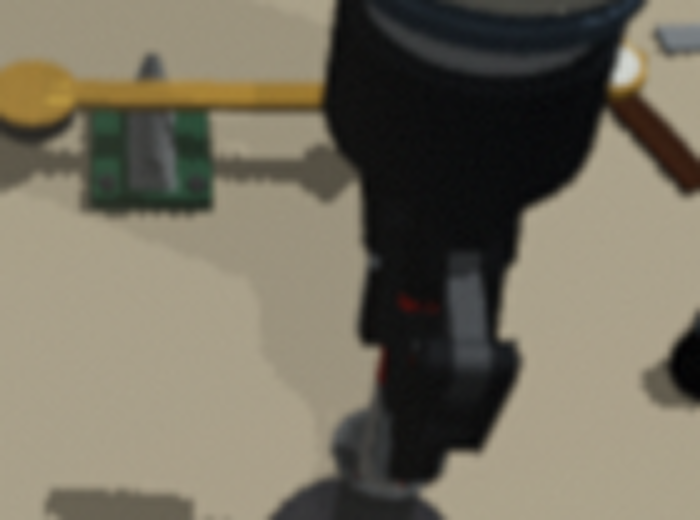

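View pics/ai_top.png

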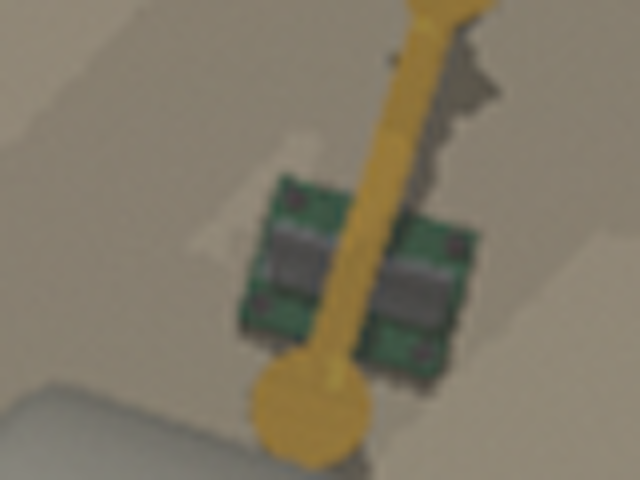

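```bash
python3 -m jog '{"dp":[[0,0,0],[0,0,0],[0,0,0],[0,0,0],[0,0,-1],[0,0,-3],[0,0,-3],[0,0,-3],[0,0,-0.5],[0,0,0],[0,0,0]],"spin":[0,0,0,0,0,0,0,0,0,0,0]}' -1
python3 - <<'E'
from edgefit import *
np.set_printoptions(precision=4,suppress=True)
s=sense(); print(s["tcp_pos"])
im=snapshot("side"); cv2.imwrite("pics/aj_full.png",im); crop("side",(375,225),70,"aj_side",5,im)
t=cv2.imread("pics/ai_topfull.png"); b={"top":(300,150,350,230)}
p,e=fit({"top":brass(t)},handsl,[.560,.003,-.29,.032],b); print("hand top fit",p,e)
K=np.array([.5393,.0094]); hh=np.array([np.cos(p[2]),np.sin(p[2])]); print("edge at hand x",(K-p[:2])@hh,"lateral",(K-p[:2])@[-hh[1],hh[0]], "point",p[:2]+hh*((K-p[:2])@hh))
# knife refit in this pic w/out occl
def g2(im): 
    a=im.astype(int); return ((a[...,1]-a[...,2]>8)).astype(float)
E
```

```text
time: 41.12
tcp_pos: [0.5461, -0.2082, 0.192]
tcp_rot: [[0.306, 0.952, -0.002], [0.952, -0.306, 0.001], [0.0, -0.002, -1.0]]
wrist_force: [0.5, -1.3, -1.1]
finger_gap: 0.0148
[ 0.5461 -0.2082  0.192 ]
aj_side origin 305 173 scale 5
hand top fit [ 0.5645  0.002  -0.3104  0.032   0.    ] 79.94117647058823
edge at hand x -0.026305543286001164 lateral -0.0006408366537391083 point [0.5395 0.01  ]
```

View pics/aj_side.png

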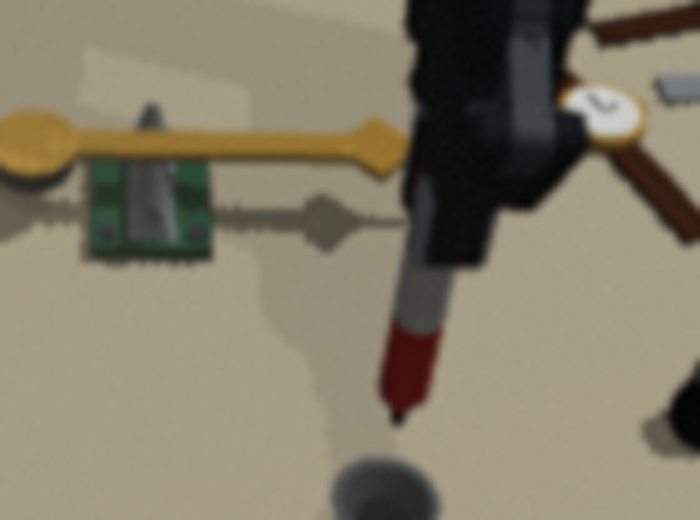

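Run:
```python
from h import *
print("nib side onz",onz("side",(384.6,257.4),.110), "TCP side proj", sense()["tcp_pos"])
# side camera knife offset vs top offset
go(.538,.0095,.130,72.2)
for c,t in(("side","nib"),): 
    im=snapshot(c)
    for r in pinpoint(c,t)[:2]: print(r["uv"],r["p"],onz(c,r["uv"],.110))
```

```text
nib side onz [ 0.54421972 -0.21096058  0.11      ] TCP side proj [ 0.54618754 -0.20828202  0.19191899]
t 41.17 before-spin dp cm [20.48 -7.42  6.21] spin 0.0 after-spin dp [20.48 -7.42  6.21] tilt [-2.e-03  8.e-04 -1.e+00]
```

```bash
python3 -m jog '{"dp":[[3.4,-1.22,0],[3.4,-1.22,1],[3.4,-1.22,1],[3.4,-1.23,1],[3.4,-1.23,1],[3.4,-1.24,1],[0,0,0.5],[0,0,0],[0,0,0]],"spin":[0,0,0,0,0,0,0,0,0]}'
python3 - <<'E'
from edgefit import *
s=sense(); print(s["tcp_pos"])
go(.5376,.0092,.125,72.2)
im=snapshot("side"); cv2.imwrite("pics/ak_full.png",im); crop("side",(340,195),50,"ak_side",8,im)
E
```

```text
time: 42.4
tcp_pos: [0.5394, 0.0073, 0.1383]
tcp_rot: [[0.307, 0.952, 0.0], [0.952, -0.307, -0.0], [-0.0, 0.0, -1.0]]
wrist_force: [-1.0, -1.2, 1.2]
finger_gap: 0.0146
[0.53939197 0.00730121 0.13831995]
t 42.4 before-spin dp cm [ 0.13 -0.23  1.33] spin -0.05 after-spin dp [ 0.13 -0.23  1.33] tilt [ 2.e-04 -2.e-04 -1.e+00]
ak_side origin 290 158 scale 8
```

View pics/ak_side.png

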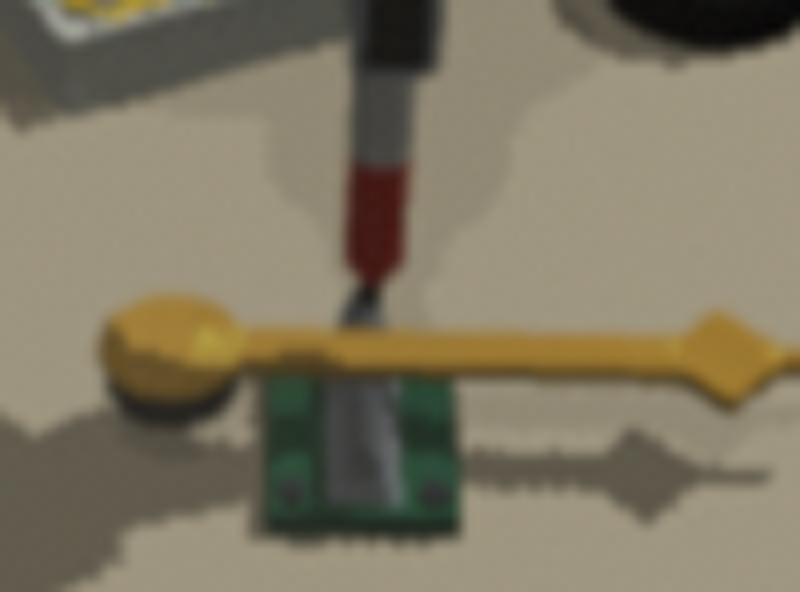

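Run:
```python
from edgefit import *
h=np.array([.952,-.306]); n=np.array([.306,.952])
for uv in((336.1,196.5),(335.8,196)):
    X=onz("side",uv,.0563); d=X[:2]-[.5352,.0055]; print(X,"rel edge h,n mm",d@h*1e3,d@n*1e3)
im=cv2.imread("pics/ak_full.png")
# overlay land outline and axis line
bb=(300,180,375,225); s=10
o=cv2.resize(im[bb[1]:bb[3],bb[0]:bb[2]],None,fx=s,fy=s,interpolation=cv2.INTER_CUBIC)
for pts,z in((rect(-.0025,.0025,.031),.032),(rect(-.026,.026,.035),.01),(rect(-.01,.01,.031),.01)):
    for K,col in(([.5352,.0055,-.31],(0,0,255)),):
        w=np.array([(proj("side",X)-bb[:2]+.5)*s for X in T(pts,z,K)]).astype(np.int32); cv2.polylines(o,[w],True,col,1)
cv2.imwrite("pics/al.png",o)
```

```text
[0.53608834 0.00143634 0.0563    ] rel edge h,n mm 2.089185390454248 -3.5967752778729687
[0.53597136 0.00307278 0.0563    ] rel edge h,n mm 1.4770615199080703 -2.074674578536604
```

View pics/al.png

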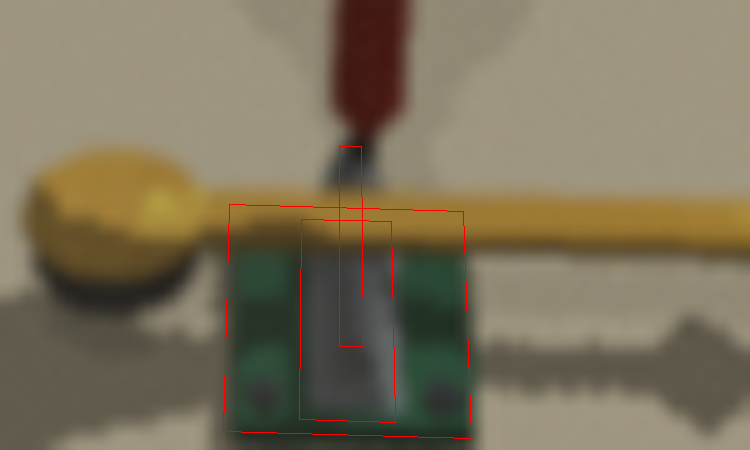

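```bash
python3 -m jog '{"dp":[[0.13,-0.17,0],[0,0,0.5],[0,0,0.5],[0,0,0.4],[0,0,0.1],[0,0,0],[0,0,0]],"spin":[0,0,0,0,0,0,0]}'
python3 - <<'E'
from edgefit import *
ft(3)
s=sense(); print(s["tcp_pos"])
im=snapshot("side"); cv2.imwrite("pics/am_full.png",im); crop("side",(336,200),38,"am_side",10,im)
E
```

```text
time: 43.32
tcp_pos: [0.538, 0.01, 0.1233]
tcp_rot: [[0.306, 0.952, 0.0], [0.952, -0.306, -0.0], [0.0, 0.0, -1.0]]
wrist_force: [0.4, 0.3, -0.5]
finger_gap: 0.0143
F [-0.312  0.187 -0.381] [0.34  0.658 0.135] M [-0.0075 -0.0223  0.0062] [0.029  0.0147 0.008 ] t 43.475
[0.538039   0.00996737 0.12331519]
am_side origin 298 172 scale 10
```

View pics/am_side.png

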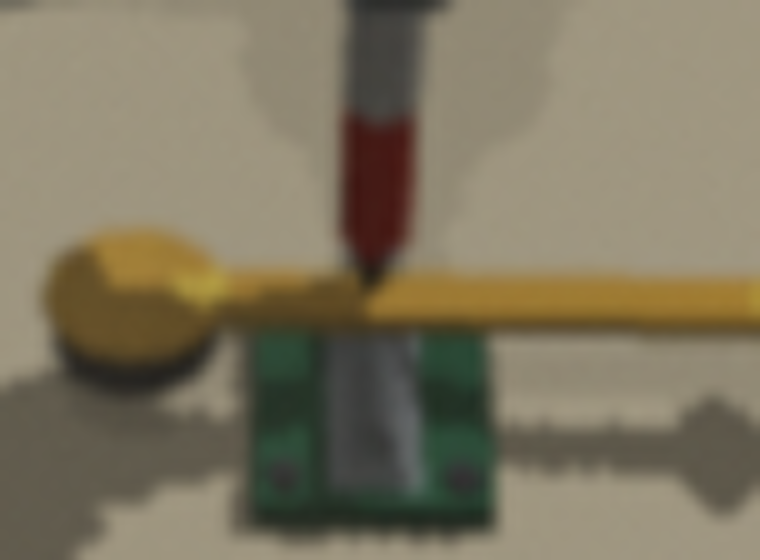

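```bash
python3 -m jog '{"dp":[[0.1,0.06,0],[0,0,0.15],[0,0,0.1],[0,0,0],[0,0,0]],"spin":[0,0,0,0,0]}'
python3 - <<'E'
from edgefit import *
ft(4)
s=sense(); print(s["tcp_pos"])
im=snapshot("side"); cv2.imwrite("pics/an_full.png",im); crop("side",(336,200),38,"an_side",10,im)
E
```

```text
time: 44.15
tcp_pos: [0.5388, 0.0107, 0.1206]
tcp_rot: [[0.306, 0.952, -0.0], [0.952, -0.306, 0.0], [-0.0, -0.0, -1.0]]
wrist_force: [-0.1, 1.0, 0.5]
finger_gap: 0.0144
F [-0.121  0.399 -0.152] [0.425 0.725 0.782] M [-0.0183  0.0187 -0.003 ] [0.0229 0.0186 0.0193] t 44.35
[0.53884701 0.01071923 0.12071214]
an_side origin 298 172 scale 10
```

View pics/an_side.png

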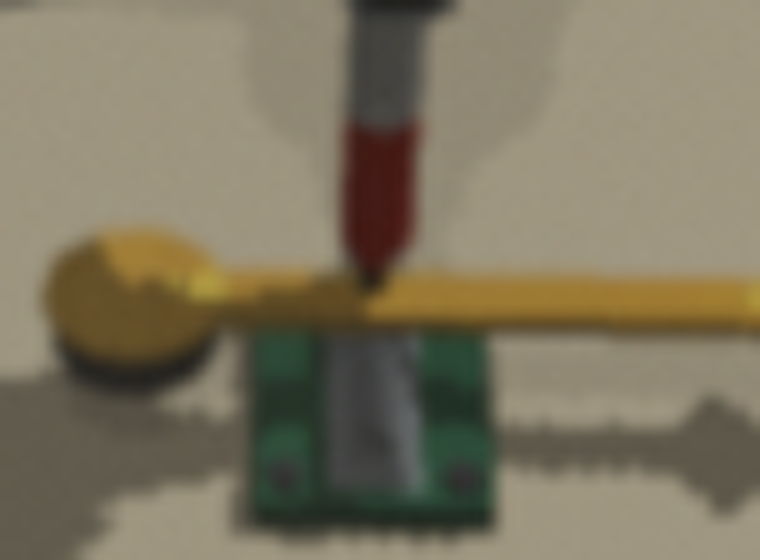

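```bash
python3 -m jog '{"dp":[[0,0,0.1],[0,0,0],[0,0,0]],"spin":[0,0,0]}' | grep -E "tcp_pos|time"; python3 -c "
from h import *
ft(6)"; python3 -m jog '{"dp":[[0,0,0.06],[0,0,0],[0,0,0]],"spin":[0,0,0]}'| grep -E "tcp_pos|time"
python3 - <<'E'
from edgefit import *
ft(6)
im=snapshot("side"); crop("side",(336,200),38,"ao_side",10,im)
E
```

```text
time: 44.78
tcp_pos: [0.5391, 0.0107, 0.12]
F [-0.938 -0.074  5.381] [0.334 0.431 0.239] M [-0.026   0.1646  0.0099] [0.0281 0.04   0.0241] t 45.075
time: 45.45
tcp_pos: [0.5393, 0.0107, 0.1198]
F [-1.367 -0.468  9.325] [0.322 0.449 0.328] M [-0.0366  0.351   0.0044] [0.0186 0.0241 0.03  ] t 45.75
ao_side origin 298 172 scale 10
```

View pics/ao_side.png

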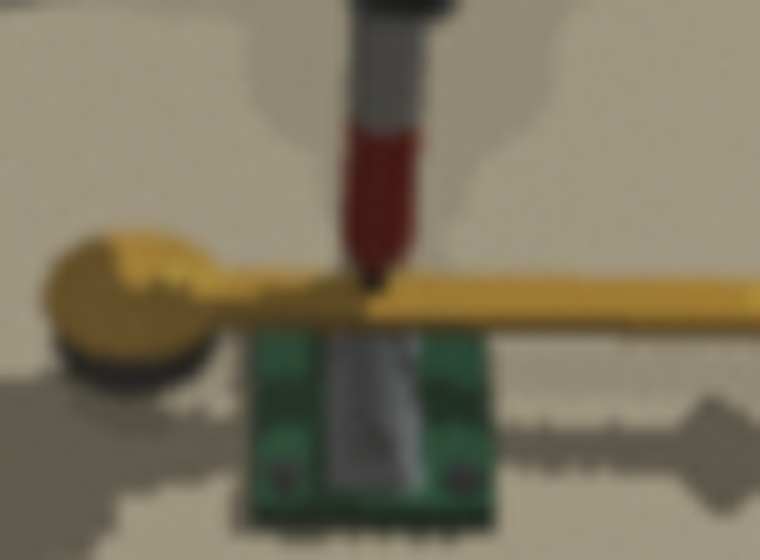

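Contact is confirmed at 5 to 9 N, firmer than I wanted, and the hand stayed level. I'm lifting straight off.

```bash
python3 -m jog '{"dp":[[0,0,-0.15],[0,0,-0.5],[0,0,-2],[0,0,-4],[0,0,-2],[0,0,0]],"spin":[0,0,0,0,0,0]}'
python3 - <<'E'
from edgefit import *
im=snapshot("side"); cv2.imwrite("pics/ap_full.png",im); crop("side",(355,200),60,"ap_side",6,im)
go(.5468,-.2080,.192,72.2)
E
python3 ends.py ap_side
```

```text
time: 46.55
tcp_pos: [0.5398, 0.0107, 0.207]
tcp_rot: [[0.306, 0.952, 0.003], [0.952, -0.306, 0.0], [0.001, 0.003, -1.0]]
wrist_force: [-0.0, -0.4, -1.0]
finger_gap: 0.0149
ap_side origin 295 155 scale 6
t 46.6 before-spin dp cm [-20.59   7.43   1.37] spin 0.01 after-spin dp [-20.59   7.43   1.37] tilt [ 9.e-04  0.e+00 -1.e+00]
ap_side left 44 right 608 tip row 288.5 pot top 240
```

View pics/ap_side.png

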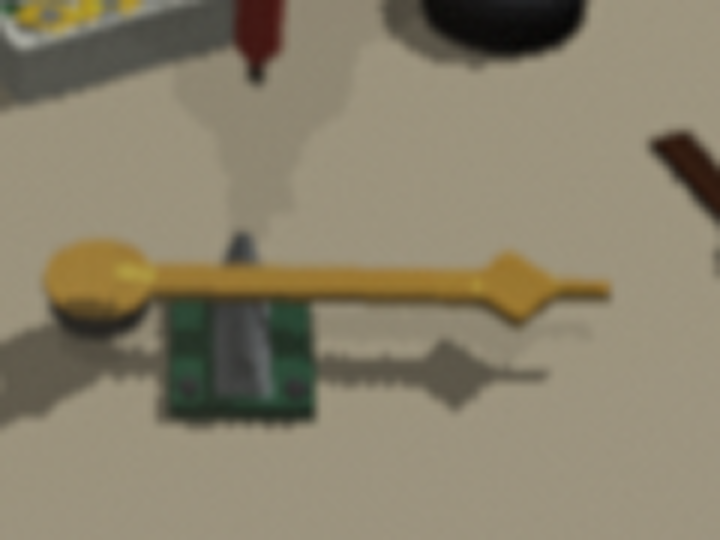

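```bash
python3 -m jog '{"dp":[[-3.43,1.24,0],[-3.43,1.24,0],[-3.43,1.24,0.3],[-3.43,1.24,0.3],[-3.43,1.24,0.4],[-3.44,1.23,0.37],[0,0,0],[0,0,0],[0,0,0]],"spin":[0,0,0,0,0,0,0,0,0]}'
python3 - <<'E'
from edgefit import *
im=snapshot("side"); cv2.imwrite("pics/aq_full.png",im); crop("side",(375,235),60,"aq_side",6,im)
go(.5468,-.2080,.0885,72.2)
E
```

```text
time: 47.72
tcp_pos: [0.5464, -0.207, 0.1915]
tcp_rot: [[0.305, 0.952, -0.001], [0.952, -0.305, 0.001], [0.0, -0.001, -1.0]]
wrist_force: [-0.7, 0.3, -0.8]
finger_gap: 0.0145
aq_side origin 315 190 scale 6
t 47.77 before-spin dp cm [-0.09  0.05 10.32] spin 0.07 after-spin dp [-0.09  0.05 10.32] tilt [-3.e-04  3.e-04 -1.e+00]
```

View pics/aq_side.png

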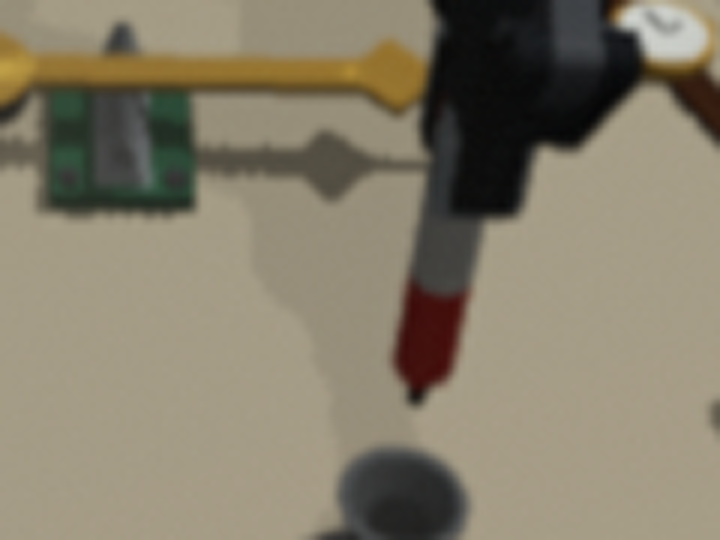

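```bash
python3 -m jog '{"dp":[[-0.09,0.05,0],[0,0,2],[0,0,2],[0,0,1],[0,0,0.5],[0,0,0.3],[0,0,0]],"spin":[0,0,0,0,0,0,0]}'
python3 - <<'E'
from edgefit import *
ft(3); im=snapshot("side"); crop("side",(375,245),50,"ar_side",7,im)
E
```

```text
time: 48.65
tcp_pos: [0.5471, -0.2091, 0.1342]
tcp_rot: [[0.306, 0.952, 0.0], [0.952, -0.306, -0.0], [-0.0, 0.0, -1.0]]
wrist_force: [-0.3, -0.3, -0.2]
finger_gap: 0.015
F [-0.626 -0.361 -0.999] [0.508 0.722 0.615] M [ 0.0098 -0.0165  0.0237] [0.0279 0.03   0.0421] t 48.8
ar_side origin 325 208 scale 7
```

View pics/ar_side.png

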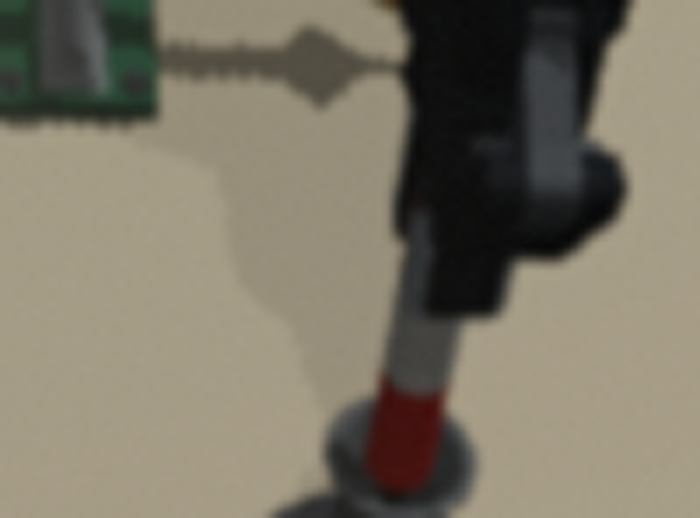

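```bash
python3 -m jog '{"dp":[[0.08,0,0.3],[0,0,0.7],[0,0,0.7],[0,0,0.3],[0,0,0]],"spin":[0,0,0,0,0]}'; python3 -c "
from h import *
ft(3)"
```

```text
time: 49.48
tcp_pos: [0.5469, -0.2083, 0.1135]
tcp_rot: [[0.306, 0.952, -0.001], [0.952, -0.306, 0.0], [-0.0, -0.001, -1.0]]
wrist_force: [0.6, -0.6, -0.8]
finger_gap: 0.0143
F [-0.358 -0.592 -0.468] [0.523 0.427 0.253] M [-0.0588  0.0052 -0.0115] [0.0304 0.0153 0.0209] t 49.625
```

```bash
python3 -m jog '{"dp":[[0,0,0.7],[0,0,0.7],[0,0,0.6],[0,0,0.2],[0,0,0.1],[0,0,0],[0,0,0]],"spin":[0,0,0,0,0,0,0]}'
python3 - <<'E'
from h import *
ft(3); crop("side",(375,245),50,"as_side",7)
E
```

```text
time: 50.5
tcp_pos: [0.5471, -0.2083, 0.0909]
tcp_rot: [[0.306, 0.952, 0.0], [0.952, -0.306, 0.0], [0.0, 0.0, -1.0]]
wrist_force: [0.8, 0.2, -1.2]
finger_gap: 0.0146
F [-0.007 -0.35  -0.466] [0.15  0.677 0.099] M [-0.1164  0.0067  0.0287] [0.0357 0.0184 0.0296] t 50.65
as_side origin 325 208 scale 7
```

View pics/as_side.png

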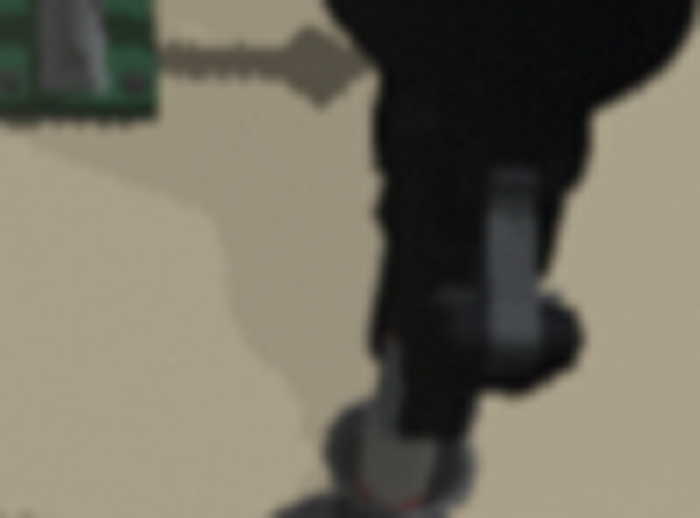

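```bash
python3 -m jog '{"dp":[[0,0,0.1],[0,0,0.08],[0,0,0],[0,0,0]],"spin":[0,0,0,0]}'; python3 -m jog '{"dp":[[0,0,0],[0,0,0],[0,0,0],[0,0,0],[0,0,0],[0,0,-1],[0,0,-3],[0,0,-4],[0,0,-4],[0,0,-3],[0,0,0]],"spin":[0,0,0,0,0,0,0,0,0,0,0]}' 0.1
python3 - <<'E'
from h import *
ims=snapshot("side"); crop("side",(375,225),70,"at_side",5,ims); crop("side",(355,200),60,"au_side",6,ims)
E
python3 ends.py au_side
```

```text
time: 51.2
tcp_pos: [0.5472, -0.2083, 0.0892]
tcp_rot: [[0.306, 0.952, 0.0], [0.952, -0.306, -0.0], [0.0, 0.0, -1.0]]
wrist_force: [0.4, 0.6, 2.3]
finger_gap: 0.0144
time: 52.58
tcp_pos: [0.5486, -0.2088, 0.2425]
tcp_rot: [[0.306, 0.952, 0.005], [0.952, -0.306, -0.002], [-0.0, 0.006, -1.0]]
wrist_force: [-1.2, -0.3, 0.2]
finger_gap: 0.0471
at_side origin 305 173 scale 5
au_side origin 295 155 scale 6
au_side left 44 right 602 tip row 288.2 pot top 240
```

View pics/at_side.png

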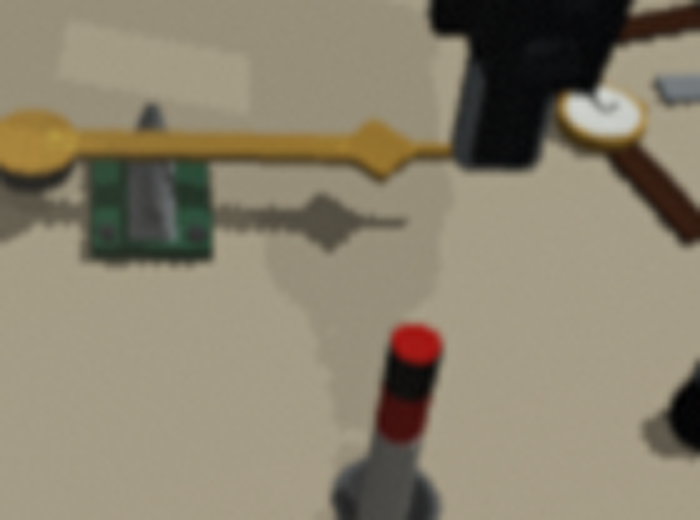

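```bash
python3 -m jog '{"dp":[[0,0,0],[0,0,0],[0,0,0],[0,0,0]],"spin":[0,0,0,0]}' | head -1
python3 - <<'E'
from h import *
crop("side",(345,203),40,"av_side",10); im=snapshot("top"); cv2.imwrite("pics/av_top.png",im)
E
```

```text
time: 53.12
av_side origin 305 173 scale 10
```

View pics/av_side.png

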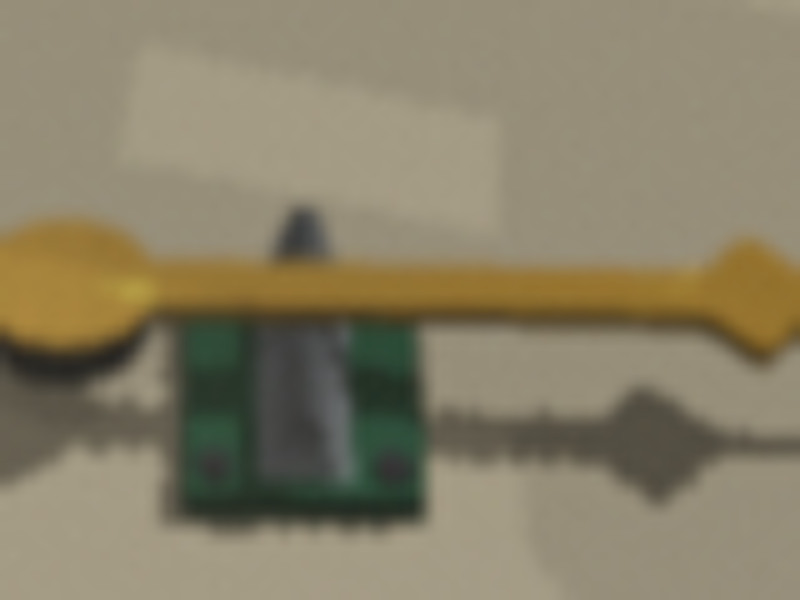

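View pics/av_top.png

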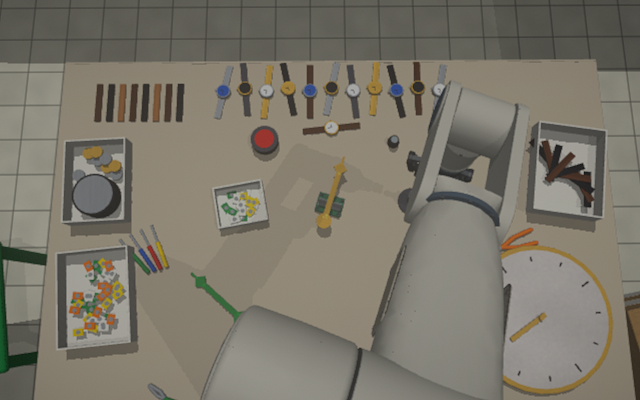

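The hand is level on the knife edge at side (335,201), and the wedge ridge is centred under the spot the nib touched (about column 335). In the top view the watch (331,128), the loupe (393,142) and the tin (265,140) are where they started, and the gripper touches nothing.

```bash
python3 -c "
from bench import *
print(sense()['time']); print(job_done())"
```

```text
53.225
the job is handed in; nothing more can be done
None
```

I handed the job in at 53.2 s with the brass hand balanced on the knife edge, the touch made, and the marker back upright in its stand.

- **Finding the balance:** Weighing put the hand at about 0.20 kg with its balance point near x = -27 mm. The first two placings tipped, one to each side. The third rocked about level, so I shifted it about 1 mm towards the pot, and there it settled. The top-camera fit puts the edge at about x = -26 mm on the hand.
- **Touching with the marker:** I touched the nib once to the top of the hand above the edge, then lifted straight off. The wrist force read about 5 N, then 9 N, which is firmer than the light touch asked for. The hand stayed level.
- **Last checks:** The hand's tip and pot rows in the image stayed the same after the touch and after I put the marker back. The watch, loupe and tin are where they started, and the gripper is clear.
- **What I could not confirm:** No ink spot shows at this image resolution, so I could not confirm the mark itself. The two cameras disagreed by 2 to 4 mm on where the edge lies. I lined the nib up with the edge in the side picture, so its place along the bar is good to about 1 mm.

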